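# Load the parts washer and wind its cover shut with the loose crank

### The job

Lay the flanged pipe piece flat on the floor of the washer's tub, beside the bearing block and below the rim. Then fit the loose crank fully down on the square spindle and let go of it, take it by its free-spinning sleeve, and wind the cover fully shut, keeping the sleeve held all the while the crank turns. Leave the crank fitted on the spindle and leave the wrench, the can and the blue bin where they are.

Things in the scene. Friction and masses are not known exactly. Their poses are not given: they have to be found in the camera images.
- washer: Fixed grey bench parts washer. Origin: underside centre of its open tub, on the table. Tub 212 x 212 mm outside, rim 70 mm above the table, walls 6, floor 6 thick (inside 200 x 200, 64 deep). On its +x side a cabinet 66 mm high with the open cover parked over it; on its +y side a blue gear housing 82 mm high carries the spindle.
- tub_floor (a point): Centre of the tub's inner floor, 6 mm above the table; axes those of the washer.
- block: Loose dark cast bearing block, 150 x 56 mm, 44 mm high, 0.9 kg, lying in the tub along the washer's x on its +y side; it stays there. Origin: centre of its underside. The free part of the tub floor is on the -y side, about 130 mm wide.
- pipe: Loose steel pipe piece, 140 mm long along its x, 34 mm pipe diameter, a square flange 46 x 46 x 12 mm at each end, about 0.5 kg. Lies on the table on the flange edges, pipe axis 23 mm above its underside. Origin: centre of its underside.
- crank: Loose steel crank, 0.46 kg, lying as it will be fitted. Origin: underside centre of its boss (34 mm square along the crank's x and y, top 58 mm up). Socket under the boss: 21 mm square, 44 deep, same axes. Bar 24 wide, 16 thick along +x to the sleeve; round tail weight 36 wide, 26 high, 46 mm out along -x. Balances near the boss; gripping the boss along y is clear of bar and sleeve.
- sleeve: Upright black sleeve on the crank, 28 mm in diameter, 80 mm long, 75 mm from the crank's origin along the crank's +x; it spins freely about its upright axis on a pin (whose end stands 4 mm above it). Origin: its middle, 58 mm above the crank's underside. Its lower end is 18 mm above the crank's underside. Its own yaw means nothing.
- spindle_seat (a point): Fixed point: centre of the round shoulder (52 mm diameter) on the gear housing, 88 mm above the table, at the foot of the spindle and on its upright axis. The crank is fully down when its underside rests here. Axes those of the washer.
- spindle_top (a point): Top of the steel spindle, 36 mm above spindle_seat: 18 mm square for the lower 28 mm, then a cone to 8 mm diameter. Turns with the spindle; its x and y axes are parallel to the sides of the square, so the crank fits at this yaw or any quarter turn from it.
- spindle (a joint): Turn of the spindle in rad: 0 = cover fully open, grows as it turns clockwise seen from above (which closes the cover), 10.68 (1.7 turns) = stop, cover shut. It resists with about 0.2 N m and stays where it is left.
- cover (a joint): Travel of the aluminium cover in m towards the washer's -x, geared to the spindle at 129 mm a turn: 0 = fully open, 0.22 = fully shut (stop). It runs 3 mm above the rim and is stopped by anything that stands higher.
- cover_edge (a point): Middle of the top of the cover's leading (washer -x) edge, 78 mm above the table. The cover is 222 x 216 mm, 5 mm thick.
- wrench: Bystander: steel wrench 190 mm long lying on the table. Leave it alone.
- can: Bystander: plain metal can, 64 mm diameter, 110 mm tall, standing. Leave it alone.
- bin: Bystander: open blue plastic bin, 130 x 170 mm, 70 mm high. Leave it alone.
- pipe_mid (a point): Middle of the pipe piece, on the pipe's axis, 23 mm above the face it lies on (any of its four sides).
Not all that is in view belongs to the job. Leave any brown or pink look-alike of the pipe alone. Leave any pink look-alike of the crank alone.

How it is judged:
On the way, in this order (a step that is already met when the one before it is completed fails the run):
1. the pipe piece lies flat on the tub floor and is let go (z of pipe_mid in the frame of tub_floor below 0.03 m and x of pipe_mid in the frame of tub_floor between -0.1 and 0.1 m and y of pipe_mid in the frame of tub_floor between -0.1 and 0.1 m and contact force between the fingers and pipe below 0.1 N and linear speed of pipe below 0.03 m/s), for 0.2 s.
2. the crank is fully down on the spindle and let go (distance between crank and spindle_seat below 0.006 m and angle between crank's own z axis and vertical below 0.12 rad and contact force between the fingers and crank below 0.1 N), for 0.2 s.
3. the cover is wound shut by the sleeve (value of joint cover above 0.214 m and contact force between the fingers and sleeve above 0.5 N), for 0.1 s.
At the end, for the whole second after the job is handed in: Cover within 6 mm of fully shut; pipe piece lying in the tub, its middle under 30 mm above the tub floor; block's underside within 8 mm of that floor; crank let go, at rest, still fitted: its underside's centre within 8 mm of the seat, tilted under 0.12 rad (value of joint cover above 0.214 m and z of pipe_mid in the frame of tub_floor below 0.03 m and x of pipe_mid in the frame of tub_floor between -0.1 and 0.1 m and y of pipe_mid in the frame of tub_floor between -0.1 and 0.1 m and z of block in the frame of tub_floor below 0.008 m and distance between crank and spindle_seat below 0.008 m and angle between crank's own z axis and vertical below 0.12 rad and linear speed of each of crank, pipe below 0.02 m/s); the robot touches nothing.
It fails at once if the cover is driven while the sleeve is not held (distance of cover_edge from where it was at the start of the episode above 0.02 m and velocity of joint spindle above 0.5 rad/s and contact force between the fingers and sleeve below 0.2 N).
It fails at once if the wrench is disturbed (distance of wrench from where it was at the start of the episode above 0.03 m).
It fails at once if the can is disturbed (distance of can from where it was at the start of the episode above 0.03 m).
It fails at once if the bin is disturbed (distance of bin from where it was at the start of the episode above 0.03 m).
It also fails if it takes over 72 s, if anything falls off the work surface, if the arm or the gripper's body presses on something with over 40 N, if the wrist force passes 120 N, or if a joint passes its speed limit or range.

### The arm

A 7-joint arm with a two-finger parallel gripper is mounted at the origin on the work surface. World frame = base frame: x ahead of the robot, y to its left, z up, the work surface at z = 0. Lengths are in m, angles in rad, forces in N, time in s.
With the tool pointing down it reaches from about 0.4 to 0.85 m from the base axis. Payload 10.4 kg.
Tool frame: the origin (TCP) lies between the finger pads; the fingertips stand 11 mm ahead of it and the grasp point (between the pads) lies 8 mm behind it (r.tcp_to_tips is the distance from the TCP to the fingertips, in m); z points along the fingers, y is the line along which they close (so a half turn about z gives the same grasp; the last joint's range is limited). The gripper opens to 87 mm and grips with 3 to 60 N. Pads are 19 mm wide; open, the fingers measure 117 mm over their backs; the gripper's body (75 mm by 190 mm) begins 51 mm behind the grasp point.
Start: joints at [1.294, 0.332, -0.065, 1.46, 0.022, 1.35, -0.088], TCP at [0.157, -0.605, 0.234] pointing down, gripper open.
Joint ranges: [-2.6, 2.6], [-0.5, 2.12], [-1.47, 1.34], [0.16, 2.42], [-1.27, 4.41], [0.06, 2.06], [-2.6, 2.6]. Speed limits (rad/s): [2.22, 2.22, 2.79, 2.79, 3.14, 3.14, 3.14].

### API

Orientations are given as a unit quaternion [x, y, z, w].
In Python, from bench import r gives the robot as it stands. The module is installed in compiled form; this text tells all that it offers.
- The arm moves only by the shell command python3 -m crank 'ROWS' [FORCE]. ROWS is JSON, a list of rows, each an object of numbers: "claw": the closure, from -1 (fully open) to 1 (shut); "dx", "dy", "dz": the shift along the tool's x, y, z each as a share of 3 cm, from -1 to 1; "ax", "ay", "az": the turn, a rotation vector about the tool's x, y, z each as a share of 6 degrees, from -1 to 1. A call has 1 to 8 rows; each row shifts and turns the commanded pose from where the row before left it, along the tool's axes as they then stand; what a row does not reach is not made up. A row lasts 1/12 s, in which the tool goes at most 41.7 mm and 7.16 degrees, less where a joint would pass 70% of its speed; a pose out of reach is approached as far as the arm can. A call with a number of a shift or a turn outside -1 to 1 is refused whole. A call with a gripper value outside its range is refused whole. The fingers move at their own pace and stop on an object; FORCE is the grip in N (left out, the last holds). Time passes only in rows, so rows that do not move let the fingers close. It gives the time, the measured TCP pose, the force, the opening and the grip force at its end, in the units of the state.
- r.read_state(): the state, without advancing time (a new reading comes with each control period).
- r.camera(name): name is "scene" or "top" or "wrist"; returns a dict with "color" (420x560x3 uint8, red, green, blue), "mtx" (3x3 intrinsics, pixels), "k1" (the pictures are not rectified: a ray, as slopes to the right and down, at radius r is drawn at 1 + k1 r^2 times it, then the intrinsics apply), "R" (3x3) and "t" (3): a world point X has camera coordinates R X + t; the wrist camera has in their place "hand_eye" (4x4, takes a point from camera to tool coordinates, whose origin is the TCP and whose axes are the flange's). Camera axes: x right, y down, z forward; pixel columns grow to the right and rows downward; lengths in m; the calibration is good to about 2 mm. A picture is of the moment at which its call begins: read the wrist's pose just before it. There is no depth.
- r.close_job(): hands the job in; it is judged then, once.
The state is a dict: "time": time; "joint_positions": joint angles; "joint_vel": joint speeds; "joint_torque": joint torques, N m; "ee_pos": TCP position; "eef_rot": TCP orientation; "ft_force": force on the tool from outside, world axes, zero at the start; "torque": the same for the moment, N m; "width": finger opening in m; "grip_force": force on a finger pad.
Only numpy, scipy, OpenCV 4.12 (cv2) and the standard library are available. Lean on these libraries where they do the work, as an engineer would, in place of code of your own. Each camera call takes 0.05 s, during which the arm holds its last target. There are 200 camera calls.

## Working session

There is one attempt and no reset: what is moved stays moved. The work goes in short steps, Python scripts to look and compute and a shell command to move; the robot and the scene stay as the last step left them, time stands still between calls to the robot, and variables do not carry over. Pictures are saved under pics/ and viewed, at most 10 in all, crops included, and the job is handed in when it is done.

```bash
mkdir -p pics; cat > h.py <<'E'
import numpy as np, cv2
from bench import r
from scipy.spatial.transform import Rotation as Ro
def cam(name):
    s=r.read_state(); c=r.camera(name); c=dict(c)
    if name=="wrist":
        T=np.eye(4); T[:3,:3]=Ro.from_quat(s["eef_rot"]).as_matrix(); T[:3,3]=s["ee_pos"]
        W=T@np.array(c["hand_eye"]); c["R"]=W[:3,:3].T; c["t"]=-W[:3,:3].T@W[:3,3]
    c["R"]=np.array(c["R"]); c["t"]=np.array(c["t"]).ravel(); c["mtx"]=np.array(c["mtx"])
    return c
def ray(c,uv):
    d=cv2.undistortPoints(np.array([[uv]],float),c["mtx"],np.array([c["k1"],0,0,0,0.]))[0,0]
    return -c["R"].T@c["t"], c["R"].T@np.array([d[0],d[1],1])
def onz(c,uv,z):
    o,d=ray(c,uv); return o+d*(z-o[2])/d[2]
def proj(c,X):
    p,_=cv2.projectPoints(np.array(X,float).reshape(-1,3),cv2.Rodrigues(c["R"])[0],c["t"],c["mtx"],np.array([c["k1"],0,0,0,0.])); return p.reshape(-1,2)
def tri(c1,u1,c2,u2):
    o1,d1=ray(c1,u1);o2,d2=ray(c2,u2)
    A=np.stack([d1,-d2],1); s=np.linalg.lstsq(A,o2-o1,rcond=None)[0]
    a=o1+d1*s[0];b=o2+d2*s[1]; return (a+b)/2,np.linalg.norm(a-b)
def save(c,n,box=None,k=1):
    im=c["color"][...,::-1]
    if box: im=im[box[1]:box[3],box[0]:box[2]]
    cv2.imwrite("pics/"+n+".png",cv2.resize(im,None,fx=k,fy=k,interpolation=cv2.INTER_CUBIC))
def st():
    s=r.read_state(); R=Ro.from_quat(s["eef_rot"]).as_matrix()
    print("t",round(s["time"],2),"p",np.round(s["ee_pos"],4),"x",np.round(R[:,0],3),"y",np.round(R[:,1],3),"z",np.round(R[:,2],3),"F",np.round(s["ft_force"],1),"w",round(s["width"],4),"g",s["grip_force"]);return s
E
python3 - <<'E'
from h import *
for n in("scene","top"):
    c=cam(n); save(c,n+"0",k=1.4); np.save(n+".npy",c,allow_pickle=True)
    print(n,c["k1"],c["mtx"].tolist(),(-c["R"].T@c["t"]).round(3))
st(); print(r.read_state()["joint_positions"],r.tcp_to_tips)
E
```

```text
scene -0.1416978882216447 [[499.5544098011075, 0.0, 288.78200574872267], [0.0, 499.5544098011075, 210.67095128924552], [0.0, 0.0, 1.0]] [0.995 0.751 1.552]
top -0.10831388346508901 [[399.1998873943735, 0.0, 276.7472220775814], [0.0, 399.1998873943735, 203.26623034177194], [0.0, 0.0, 1.0]] [0.357 0.015 1.271]
t 0.1 p [ 0.1568 -0.6047  0.2328] x [ 0.968  0.251 -0.   ] y [ 0.251 -0.968 -0.001] z [-0.     0.001 -1.   ] F [ 0.1 -0.4  0.3] w 0.0873 g 0.0
[ 1.29440292  0.33280951 -0.06468669  1.46084344  0.02159258  1.34985342
 -0.08849735] 0.011
```

View pics/scene0.png

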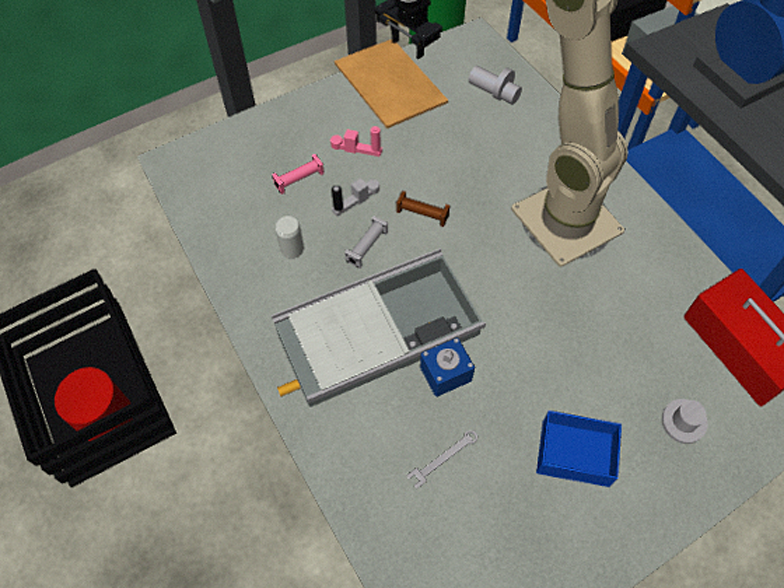

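View pics/top0.png

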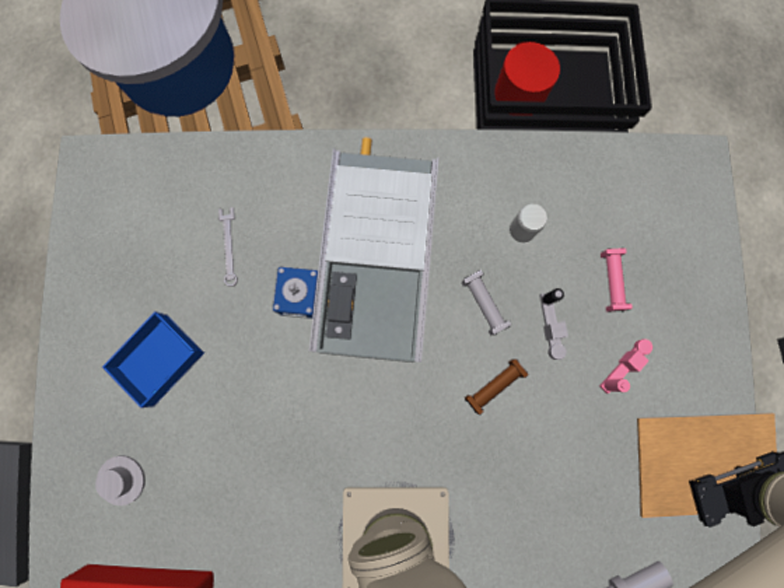

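Candidates seen (pixels in the enlarged top picture): pipe = grey (486,303), brown look-alike (497,386), pink (616,280). Crank = steel with black sleeve (553,323), pink look-alike (627,368). I choose the grey pipe and the steel crank, and check them in a close crop.

```bash
python3 - <<'E'
from h import *
t=np.load("top.npy",allow_pickle=True).item(); s=np.load("scene.npy",allow_pickle=True).item()
f=lambda c,x,y:cv2.resize(c["color"][y:y+75,x:x+100,::-1],(400,300),interpolation=cv2.INTER_CUBIC)
cv2.imwrite("pics/comp.png",np.vstack([np.hstack([f(t,325,185),f(s,228,125)]),np.hstack([f(t,185,180),f(s,262,220)])]))
E
```

```text
(no output)
```

View pics/comp.png

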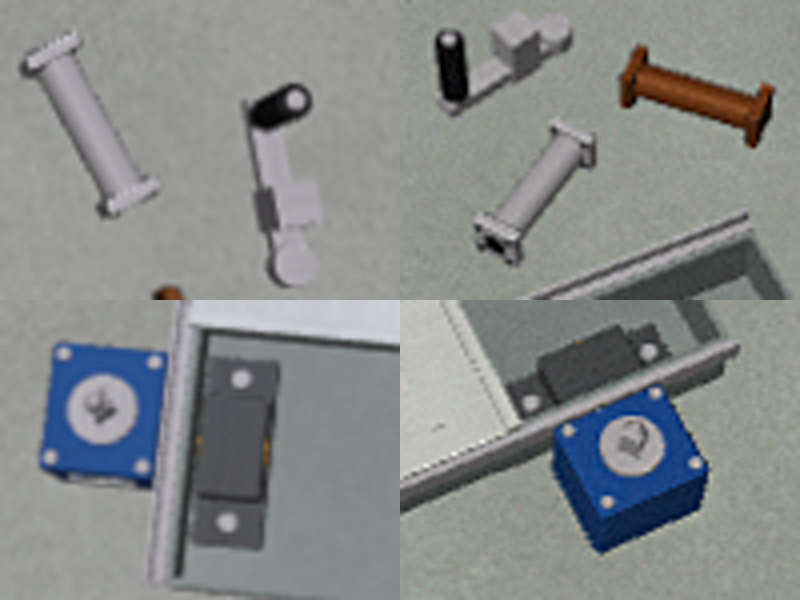

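The crop shows the grey steel pipe (flanges at (52,50) and (130,195)) and the steel crank with its black sleeve (pin top at (295,100), boss top at (300,203)), so the choice holds. In the lower panels the shoulder is at (102,410), with housing bolts around it.

```bash
python3 - <<'E'
from h import *
t=np.load("top.npy",allow_pickle=True).item(); s=np.load("scene.npy",allow_pickle=True).item()
T1=lambda u,v:((u+.5)/4-.5+325,(v+.5)/4-.5+185)
S1=lambda u,v:((u-400+.5)/4-.5+228,(v+.5)/4-.5+125)
T2=lambda u,v:((u+.5)/4-.5+185,(v-300+.5)/4-.5+180)
S2=lambda u,v:((u-400+.5)/4-.5+262,(v-300+.5)/4-.5+220)
f1,f2=onz(t,T1(52,48),.046),onz(t,T1(131,193),.046)
print("flanges",f1,f2,np.linalg.norm(f1-f2),"mid",(f1+f2)/2,"yaw",np.degrees(np.arctan2(*(f1-f2)[1::-1])))
b=onz(t,T1(300,203),.058); p=onz(t,T1(297,99),.102)
print("boss",b,"pin",p,np.linalg.norm((p-b)[:2]),"yaw",np.degrees(np.arctan2(*(p-b)[1::-1])))
print("pin tri",tri(t,T1(297,99),s,S1(450,38)),"boss tri",tri(t,T1(300,203),s,S1(518,29)))
print("shoulder",onz(t,T2(102,410),.088),onz(s,S2(632,445),.088),tri(t,T2(102,410),s,S2(632,445)))
B=[onz(t,T2(*q),.082) for q in((62,353),(155,362),(142,466),(48,458))]; print("bolts",np.round(B,4).tolist())
B=[onz(s,S2(*q),.082) for q in((568,430),(656,393),(695,463),(607,501))]; print("bolts s",np.round(B,4).tolist())
# tub outer rim from overview (1.4x): 
g=lambda u,v:((u+.5)/1.4-.5,(v+.5)/1.4-.5)
for n,q in dict(nearL=(313,350),nearR=(421,360),farR=(437,160),farL=(337,152)).items(): print(n,onz(t,g(*q),.07))
print("block bolts",onz(t,T2(240,379),.02),onz(t,T2(227,522),.02))
E
```

```text
flanges [ 0.58067866 -0.17594689  0.046     ] [ 0.466876   -0.23441259  0.046     ] 0.12794249939883479 mid [ 0.52377733 -0.20517974  0.046     ] yaw 27.19166530774942
boss [ 0.45736772 -0.36307011  0.058     ] pin [ 0.53160098 -0.35086948  0.102     ] 0.07522919528010617 yaw 9.333426227673128
pin tri (array([ 0.53050196, -0.35001238,  0.0993439 ]), np.float64(0.004281459599671132)) boss tri (array([ 0.45531318, -0.36165367,  0.05391291]), np.float64(0.0069247969018968155))
shoulder [0.54143337 0.21485345 0.088     ] [0.54238248 0.21803589 0.088     ] (array([0.54157951, 0.21602713, 0.08372932]), np.float64(0.0013768512266465662))
bolts [[0.5863, 0.2477, 0.082], [0.5792, 0.1764, 0.082], [0.4998, 0.1846, 0.082], [0.5058, 0.2559, 0.082]]
bolts s [[0.578, 0.1777, 0.082], [0.4979, 0.1863, 0.082], [0.5054, 0.2556, 0.082], [0.5845, 0.2472, 0.082]]
nearL [0.41438047 0.1746722  0.07      ]
nearR [ 0.3929826  -0.05655807  0.07      ]
farR [ 0.84368269 -0.09830374  0.07      ]
farL [0.86345034 0.1297053  0.07      ]
block bolts [0.57688163 0.1166719  0.02      ] [0.46295523 0.12561563 0.02      ]
```

```bash
python3 -m crank '[{"claw":-1,"dx":0.95,"dy":-0.615},{"claw":-1,"dx":0.95,"dy":-0.615},{"claw":-1,"dx":0.95,"dy":-0.615},{"claw":-1,"dx":0.95,"dy":-0.615},{"claw":-1,"dx":0.95,"dy":-0.615},{"claw":-1,"dx":0.95,"dy":-0.615},{"claw":-1,"dx":0.95,"dy":-0.615},{"claw":-1,"dx":0.95,"dy":-0.615}]' 25
python3 -m crank '[{"claw":-1,"dx":0.95,"dy":-0.615},{"claw":-1,"dx":0.95,"dy":-0.615},{"claw":-1,"dx":0.95,"dy":-0.615},{"claw":-1,"dx":0.95,"dy":-0.615},{"claw":-1,"dx":0.95,"dy":-0.615},{"claw":-1,"dx":0.95,"dy":-0.615},{"claw":-1,"az":-1},{"claw":-1,"az":-1}]'
python3 - <<'E'
from h import *
st(); c=cam("wrist"); save(c,"w1"); st(); np.save("w1.npy",c,allow_pickle=True); print(proj(c,[0.524,-.205,.046]))
E
```

```text
t 0.1 p [ 0.1568 -0.6047  0.2328] x [ 0.968  0.251 -0.   ] y [ 0.251 -0.968 -0.001] z [-0.     0.001 -1.   ] F [ 0.1 -0.4  0.3] w 0.0873 g 0.0
t 0.15 p [ 0.1569 -0.6047  0.233 ] x [ 0.968  0.251 -0.   ] y [ 0.251 -0.968 -0.001] z [-0.     0.001 -1.   ] F [ 0.   0.7 -0.5] w 0.0872 g 0.0
[[ -69.20476553 -336.39819759]]invalid input at $[0]: expected keys claw, dx, dy, dz, ax, ay, az
invalid input at $[0]: expected keys claw, dx, dy, dz, ax, ay, az
```

View pics/w1.png

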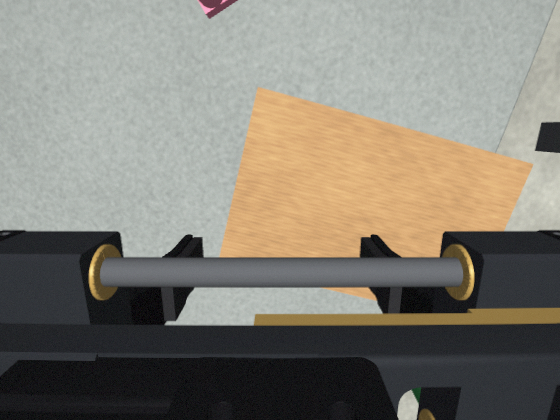

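The rows need every key, so nothing moved. The picture shows the board and the fingers at about (180,280) and (385,280).

```bash
python3 -m crank '[{"claw":-1,"dx":0.95,"dy":-0.615,"dz":0,"ax":0,"ay":0,"az":0},{"claw":-1,"dx":0.95,"dy":-0.615,"dz":0,"ax":0,"ay":0,"az":0},{"claw":-1,"dx":0.95,"dy":-0.615,"dz":0,"ax":0,"ay":0,"az":0},{"claw":-1,"dx":0.95,"dy":-0.615,"dz":0,"ax":0,"ay":0,"az":0},{"claw":-1,"dx":0.95,"dy":-0.615,"dz":0,"ax":0,"ay":0,"az":0},{"claw":-1,"dx":0.95,"dy":-0.615,"dz":0,"ax":0,"ay":0,"az":0},{"claw":-1,"dx":0.95,"dy":-0.615,"dz":0,"ax":0,"ay":0,"az":0},{"claw":-1,"dx":0.95,"dy":-0.615,"dz":0,"ax":0,"ay":0,"az":0}]' 25
python3 -m crank '[{"claw":-1,"dx":0.95,"dy":-0.615,"dz":0,"ax":0,"ay":0,"az":0},{"claw":-1,"dx":0.95,"dy":-0.615,"dz":0,"ax":0,"ay":0,"az":0},{"claw":-1,"dx":0.95,"dy":-0.615,"dz":0,"ax":0,"ay":0,"az":0},{"claw":-1,"dx":0.95,"dy":-0.615,"dz":0,"ax":0,"ay":0,"az":0},{"claw":-1,"dx":0.95,"dy":-0.615,"dz":0,"ax":0,"ay":0,"az":0},{"claw":-1,"dx":0.95,"dy":-0.615,"dz":0,"ax":0,"ay":0,"az":0},{"claw":-1,"dx":0,"dy":0,"dz":0,"ax":0,"ay":0,"az":-1},{"claw":-1,"dx":0,"dy":0,"dz":0,"ax":0,"ay":0,"az":-1}]'
python3 - <<'E'
from h import *
s=st(); R=Ro.from_quat(s["eef_rot"]).as_matrix(); print("need tool", R.T@(np.array([.5238,-.2052,.10])-s["ee_pos"])/.03)
E
```

```text
time: 0.82
ee_pos: [0.3414, -0.4034, 0.2335]
eef_rot: [0.992, 0.127, -0.0, 0.0]
ft_force: [0.5, 0.3, 0.2]
width: 0.0866
grip_force: 0.0
time: 1.48
ee_pos: [0.4797, -0.2523, 0.2333]
eef_rot: [0.972, 0.234, 0.0, -0.0]
ft_force: [-0.8, -1.0, 0.5]
width: 0.0868
grip_force: 0.0
t 1.48 p [ 0.4797 -0.2523  0.2333] x [0.891 0.455 0.   ] y [ 0.455 -0.891 -0.001] z [ 0.     0.001 -1.   ] F [-0.8 -1.   0.5] w 0.0868 g 0.0
need tool [ 2.02204175 -0.72673422  4.44517253]
```

```bash
python3 -m crank '[{"claw":-1,"dx":1,"dy":-0.36,"dz":0.5,"ax":0,"ay":0,"az":0},{"claw":-1,"dx":1,"dy":-0.36,"dz":0.6,"ax":0,"ay":0,"az":0},{"claw":-1,"dx":0,"dy":0,"dz":1,"ax":0,"ay":0,"az":0},{"claw":-1,"dx":0,"dy":0,"dz":1,"ax":0,"ay":0,"az":0},{"claw":-1,"dx":0,"dy":0,"dz":1,"ax":0,"ay":0,"az":0},{"claw":-1,"dx":0,"dy":0,"dz":1,"ax":0,"ay":0,"az":0},{"claw":-1,"dx":0,"dy":0,"dz":1,"ax":0,"ay":0,"az":0},{"claw":-1,"dx":0,"dy":0,"dz":1,"ax":0,"ay":0,"az":0}]'
python3 -m crank '[{"claw":1,"dx":0,"dy":0,"dz":0,"ax":0,"ay":0,"az":0},{"claw":1,"dx":0,"dy":0,"dz":0,"ax":0,"ay":0,"az":0},{"claw":1,"dx":0,"dy":0,"dz":0,"ax":0,"ay":0,"az":0},{"claw":1,"dx":0,"dy":0,"dz":0,"ax":0,"ay":0,"az":0},{"claw":1,"dx":0,"dy":0,"dz":0,"ax":0,"ay":0,"az":0},{"claw":1,"dx":0,"dy":0,"dz":0,"ax":0,"ay":0,"az":0}]' 40
```

```text
time: 2.15
ee_pos: [0.5221, -0.2086, 0.0191]
eef_rot: [0.973, 0.23, -0.0, -0.0]
ft_force: [-0.1, 0.4, -0.5]
width: 0.0872
grip_force: 0.0
time: 2.65
ee_pos: [0.5232, -0.2091, 0.022]
eef_rot: [0.973, 0.229, 0.001, 0.001]
ft_force: [-0.4, -0.2, 0.4]
width: 0.0551
grip_force: 0.0
```

```bash
python3 -m crank '[{"claw":1,"dx":0,"dy":0,"dz":0,"ax":0,"ay":0,"az":0},{"claw":1,"dx":0,"dy":0,"dz":0,"ax":0,"ay":0,"az":0},{"claw":1,"dx":0,"dy":0,"dz":0,"ax":0,"ay":0,"az":0},{"claw":1,"dx":0,"dy":0,"dz":0,"ax":0,"ay":0,"az":0},{"claw":1,"dx":0,"dy":0,"dz":0,"ax":0,"ay":0,"az":0},{"claw":1,"dx":0,"dy":0,"dz":0,"ax":0,"ay":0,"az":0},{"claw":1,"dx":0,"dy":0,"dz":0,"ax":0,"ay":0,"az":0}]' 40
python3 -m crank '[{"claw":1,"dx":0,"dy":0,"dz":-0.3,"ax":0,"ay":0,"az":0},{"claw":1,"dx":0,"dy":0,"dz":-0.7,"ax":0,"ay":0,"az":0},{"claw":1,"dx":0,"dy":0,"dz":-1,"ax":0,"ay":0,"az":0},{"claw":1,"dx":0,"dy":0,"dz":-1,"ax":0,"ay":0,"az":0},{"claw":1,"dx":0,"dy":0,"dz":-1,"ax":0,"ay":0,"az":0},{"claw":1,"dx":0,"dy":0,"dz":-1,"ax":0,"ay":0,"az":0},{"claw":1,"dx":0,"dy":0,"dz":-0.5,"ax":0,"ay":0,"az":0},{"claw":1,"dx":0,"dy":0,"dz":0,"ax":0,"ay":0,"az":0}]'
python3 - <<'E'
from h import *
s=st(); R=Ro.from_quat(s["eef_rot"]).as_matrix(); print("need tool", R.T@(np.array([.506,.012,.186])-s["ee_pos"])/.03)
c=cam("wrist"); save(c,"w2"); np.save("w2.npy",c,allow_pickle=True)
E
```

```text
time: 3.23
ee_pos: [0.5221, -0.2076, 0.0207]
eef_rot: [0.973, 0.23, -0.0, -0.001]
ft_force: [-3.3, 3.6, 5.7]
width: 0.0333
grip_force: 40.0
time: 3.9
ee_pos: [0.5239, -0.2093, 0.1895]
eef_rot: [0.973, 0.229, 0.002, 0.002]
ft_force: [1.4, -0.3, -5.5]
width: 0.0331
grip_force: 40.0
t 3.9 p [ 0.5239 -0.2093  0.1895] x [0.895 0.447 0.004] y [ 0.447 -0.895  0.005] z [ 0.005 -0.003 -1.   ] F [ 1.4 -0.3 -5.5] w 0.0331 g 39.962371587753296
need tool [ 2.76167775 -6.86698712  0.09432627]
```

View pics/w2.png

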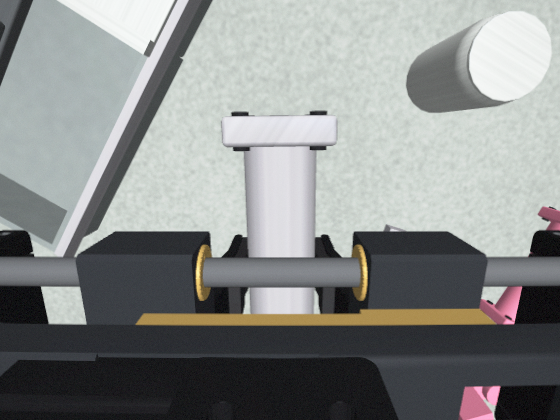

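Pipe is held straight and level: flange at (278,130), washer rim at upper left. I move it over the tub.

```bash
python3 -m crank '[{"claw":1,"dx":0.345,"dy":-0.86,"dz":0,"ax":0,"ay":0,"az":0},{"claw":1,"dx":0.345,"dy":-0.86,"dz":0,"ax":0,"ay":0,"az":0},{"claw":1,"dx":0.345,"dy":-0.86,"dz":0,"ax":0,"ay":0,"az":0},{"claw":1,"dx":0.345,"dy":-0.86,"dz":0,"ax":0,"ay":0,"az":0},{"claw":1,"dx":0.345,"dy":-0.86,"dz":0,"ax":0,"ay":0,"az":0},{"claw":1,"dx":0.345,"dy":-0.86,"dz":0,"ax":0,"ay":0,"az":0},{"claw":1,"dx":0.345,"dy":-0.86,"dz":0,"ax":0,"ay":0,"az":0},{"claw":1,"dx":0.345,"dy":-0.86,"dz":0,"ax":0,"ay":0,"az":0}]'
python3 -m crank '[{"claw":1,"dx":0,"dy":0,"dz":0,"ax":0,"ay":0,"az":0.9},{"claw":1,"dx":0,"dy":0,"dz":0,"ax":0,"ay":0,"az":0.9},{"claw":1,"dx":0,"dy":0,"dz":0,"ax":0,"ay":0,"az":0.9},{"claw":1,"dx":0,"dy":0,"dz":0,"ax":0,"ay":0,"az":0.9},{"claw":1,"dx":0,"dy":0,"dz":0,"ax":0,"ay":0,"az":0.9},{"claw":1,"dx":0,"dy":0,"dz":0,"ax":0,"ay":0,"az":0.9},{"claw":1,"dx":0,"dy":0,"dz":0,"ax":0,"ay":0,"az":0}]'
python3 - <<'E'
from h import *
w=np.load("w2.npy",allow_pickle=True).item(); 
p=np.array([.5239,-.2093,.1895]); print("flange pred",proj(w,[p+np.array([.895,.447,0])*.064+[0,0,.025]]))
s=st(); c=cam("wrist"); save(c,"w3"); np.save("w3.npy",c,allow_pickle=True)
E
```

```text
time: 4.62
ee_pos: [0.5026, 0.014, 0.1834]
eef_rot: [0.973, 0.229, -0.002, -0.0]
ft_force: [0.8, -0.1, -5.9]
width: 0.0331
grip_force: 40.0
time: 5.2
ee_pos: [0.503, 0.0127, 0.1835]
eef_rot: [0.999, -0.053, -0.002, 0.0]
ft_force: [1.3, 0.1, -5.8]
width: 0.0333
grip_force: 40.0
flange pred [[279.79523983 140.24307367]]
t 5.2 p [0.503  0.0127 0.1835] x [ 0.994 -0.107 -0.003] y [-0.107 -0.994  0.   ] z [-0.003  0.    -1.   ] F [ 1.3  0.1 -5.8] w 0.0333 g 39.95730400085449
```

View pics/w3.png

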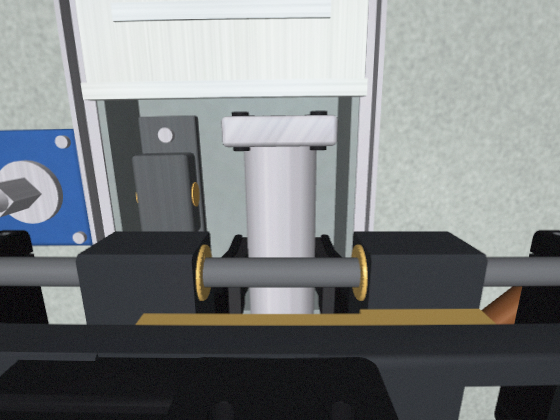

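```bash
python3 - <<'E'
from h import *
w=np.load("w3.npy",allow_pickle=True).item()
for n,q,z in [("covL",(83,92),.078),("covR",(366,88),.078),("rimRinner",(357,170),.07),("rimLinner",(98,170),.07),("floorR",(336,170),.006),("blockR top",(199,220),.05),("blockfootR",(199,125),.02),("flange",(279,131),.21),("shoulder",(28,192),.088)]:
    P=onz(w,q,z); d=P[:2]-[.503,.0127]; print(n,P.round(4),"washer-rel",(d@[.995,-.101]).round(4),(d@[.101,.995]).round(4))
E
```

```text
covL [0.6156 0.1554 0.078 ] washer-rel 0.0976 0.1534
covR [ 0.5946 -0.0625  0.078 ] washer-rel 0.0988 -0.0656
rimRinner [ 0.5309 -0.0544  0.07  ] washer-rel 0.0346 -0.0639
rimLinner [0.5544 0.1633 0.07  ] washer-rel 0.0359 0.1551
floorR [ 0.5234 -0.0471  0.006 ] washer-rel 0.0263 -0.0575
blockR top [0.4964 0.0915 0.05  ] washer-rel -0.0145 0.0777
blockfootR [0.5832 0.0843 0.02  ] washer-rel 0.0725 0.0793
flange [0.5706 0.0066 0.21  ] washer-rel 0.0679 0.0008
shoulder [0.5445 0.2142 0.088 ] washer-rel 0.0209 0.2047
```

```bash
python3 -m crank '[{"claw":1,"dx":0,"dy":-0.27,"dz":0.5,"ax":0,"ay":0,"az":0},{"claw":1,"dx":0,"dy":0,"dz":0.8,"ax":0,"ay":0,"az":0},{"claw":1,"dx":0,"dy":0,"dz":0.8,"ax":0,"ay":0,"az":0},{"claw":1,"dx":0,"dy":0,"dz":0.8,"ax":0,"ay":0,"az":0},{"claw":1,"dx":0,"dy":0,"dz":0.8,"ax":0,"ay":0,"az":0},{"claw":1,"dx":0,"dy":0,"dz":0.8,"ax":0,"ay":0,"az":0},{"claw":1,"dx":0,"dy":0,"dz":0.4,"ax":0,"ay":0,"az":0},{"claw":1,"dx":0,"dy":0,"dz":0,"ax":0,"ay":0,"az":0}]'
```

```text
time: 5.92
ee_pos: [0.5025, 0.0208, 0.0354]
eef_rot: [0.999, -0.05, -0.003, 0.0]
ft_force: [-1.3, 0.6, -5.8]
width: 0.0334
grip_force: 40.0
```

```bash
python3 -m crank '[{"claw":1,"dx":0,"dy":0,"dz":0.15,"ax":0,"ay":0,"az":0},{"claw":1,"dx":0,"dy":0,"dz":0.1,"ax":0,"ay":0,"az":0},{"claw":1,"dx":0,"dy":0,"dz":0,"ax":0,"ay":0,"az":0}]'
```

```text
time: 6.17
ee_pos: [0.5055, 0.021, 0.0316]
eef_rot: [0.999, -0.051, 0.001, 0.0]
ft_force: [-0.0, -0.4, -5.6]
width: 0.0328
grip_force: 40.0
```

```bash
python3 -m crank '[{"claw":1,"dx":0,"dy":0,"dz":0.1,"ax":0,"ay":0,"az":0},{"claw":1,"dx":0,"dy":0,"dz":0.05,"ax":0,"ay":0,"az":0},{"claw":1,"dx":0,"dy":0,"dz":0,"ax":0,"ay":0,"az":0}]'
```

```text
time: 6.42
ee_pos: [0.5054, 0.021, 0.0268]
eef_rot: [0.999, -0.051, 0.0, 0.0]
ft_force: [0.6, 0.6, -5.3]
width: 0.033
grip_force: 40.0
```

```bash
python3 -m crank '[{"claw":1,"dx":0,"dy":0,"dz":0.06,"ax":0,"ay":0,"az":0},{"claw":1,"dx":0,"dy":0,"dz":0,"ax":0,"ay":0,"az":0}]'; python3 -m crank '[{"claw":-0.2,"dx":0,"dy":0,"dz":0,"ax":0,"ay":0,"az":0},{"claw":-0.2,"dx":0,"dy":0,"dz":0,"ax":0,"ay":0,"az":0},{"claw":-0.2,"dx":0,"dy":0,"dz":0,"ax":0,"ay":0,"az":0},{"claw":-0.2,"dx":0,"dy":0,"dz":0,"ax":0,"ay":0,"az":0},{"claw":-0.2,"dx":0,"dy":0,"dz":0,"ax":0,"ay":0,"az":0},{"claw":-0.2,"dx":0,"dy":0,"dz":0,"ax":0,"ay":0,"az":0}]'
```

```text
time: 6.58
ee_pos: [0.5054, 0.0209, 0.0266]
eef_rot: [0.999, -0.051, 0.0, 0.001]
ft_force: [-10.6, -1.8, 18.7]
width: 0.0329
grip_force: 40.0
time: 7.08
ee_pos: [0.5059, 0.0211, 0.0259]
eef_rot: [0.999, -0.051, 0.001, 0.0]
ft_force: [-2.6, -0.3, 8.1]
width: 0.0516
grip_force: 0.0
```

```bash
python3 -m crank '[{"claw":-0.2,"dx":0,"dy":0,"dz":-0.2,"ax":0,"ay":0,"az":0},{"claw":-0.2,"dx":0,"dy":0,"dz":-0.3,"ax":0,"ay":0,"az":0},{"claw":-0.2,"dx":0,"dy":0,"dz":-0.5,"ax":0,"ay":0,"az":0},{"claw":-0.2,"dx":0,"dy":0,"dz":-1,"ax":0,"ay":0,"az":0},{"claw":-0.2,"dx":0,"dy":0,"dz":-1,"ax":0,"ay":0,"az":0},{"claw":-0.2,"dx":0,"dy":0,"dz":-1,"ax":0,"ay":0,"az":0},{"claw":-0.2,"dx":0,"dy":0,"dz":-1,"ax":0,"ay":0,"az":0},{"claw":-0.2,"dx":0,"dy":0,"dz":-0.8,"ax":0,"ay":0,"az":0}]'
python3 - <<'E'
from h import *
s=st(); R=Ro.from_quat(s["eef_rot"]).as_matrix()
print(np.array(s["joint_positions"]).round(3))
w=cam("wrist"); t=cam("top"); np.save("top2.npy",t,allow_pickle=True)
a=cv2.resize(w["color"][:230,:,::-1],(560,230)); p=proj(t,[.51,.06,.03])[0].astype(int)
b=cv2.resize(t["color"][p[1]-40:p[1]+50,p[0]-70:p[0]+70,::-1],(560,360),interpolation=cv2.INTER_CUBIC)
cv2.imwrite("pics/c4.png",np.vstack([a,b])); np.save("w4.npy",w,allow_pickle=True); print(p)
E
```

```text
time: 7.75
ee_pos: [0.5055, 0.0215, 0.2022]
eef_rot: [0.999, -0.051, 0.001, -0.0]
ft_force: [0.5, 0.6, -0.6]
width: 0.0528
grip_force: 0.0
t 7.75 p [0.5055 0.0215 0.2022] x [ 0.995 -0.101  0.003] y [-0.101 -0.995 -0.   ] z [ 0.003 -0.    -1.   ] F [ 0.5  0.6 -0.6] w 0.0528 g 0.0
[ 0.42   0.133 -0.592  1.79   0.079  1.239 -1.866]
[262 219]
```

View pics/c4.png

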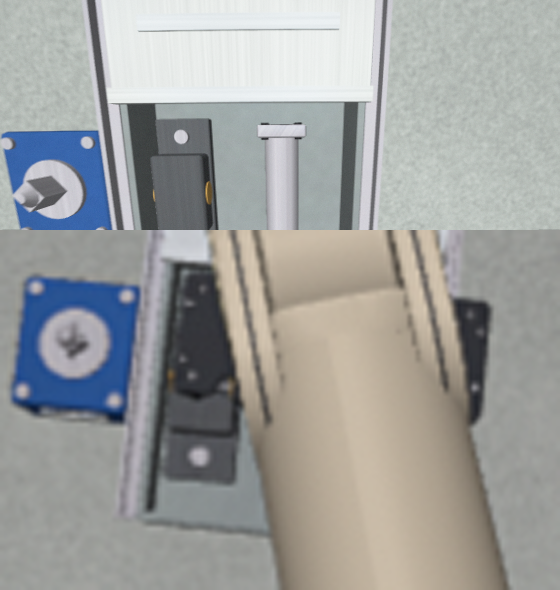

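Pipe lies flat in the tub, flange at (281,131), clear of the block; spindle on the left at (50,190). Next, a look at the spindle from above.

```bash
python3 -m crank '[{"claw":-0.2,"dx":0,"dy":-0.9,"dz":0,"ax":0,"ay":0,"az":-0.4},{"claw":-0.2,"dx":0,"dy":-0.9,"dz":0,"ax":0,"ay":0,"az":0},{"claw":-0.2,"dx":0,"dy":-0.9,"dz":0,"ax":0,"ay":0,"az":0},{"claw":-0.2,"dx":0,"dy":-0.9,"dz":0,"ax":0,"ay":0,"az":0},{"claw":-0.2,"dx":0,"dy":-0.9,"dz":0,"ax":0,"ay":0,"az":0},{"claw":-0.2,"dx":0,"dy":-0.9,"dz":0,"ax":0,"ay":0,"az":0},{"claw":-0.2,"dx":0,"dy":-0.9,"dz":0,"ax":0,"ay":0,"az":0},{"claw":-0.2,"dx":0,"dy":0,"dz":0,"ax":0,"ay":0,"az":0}]'
python3 - <<'E'
from h import *
s=st();print(np.array(s["joint_positions"]).round(3))
w=cam("wrist"); np.save("w5.npy",w,allow_pickle=True)
p=proj(w,[.5425,.2155,.1])[0].astype(int);print(p)
x0,y0=max(p[0]-70,0),max(p[1]-70,0); print(x0,y0)
cv2.imwrite("pics/c5.png",cv2.resize(w["color"][y0:y0+140,x0:x0+140,::-1],(560,560),interpolation=cv2.INTER_CUBIC))
E
```

```text
time: 8.52
ee_pos: [0.5161, 0.2157, 0.199]
eef_rot: [1.0, -0.027, -0.0, -0.002]
ft_force: [-1.1, 1.0, -0.1]
width: 0.0524
grip_force: 0.0
t 8.52 p [0.5161 0.2157 0.199 ] x [ 0.999 -0.054 -0.   ] y [-0.054 -0.999 -0.003] z [-0.     0.003 -1.   ] F [-1.1  1.  -0.1] w 0.0524 g 0.0
[ 0.129  0.286 -0.712  1.656  0.191  1.27  -2.244]
[280 183]
210 113
```

View pics/c5.png

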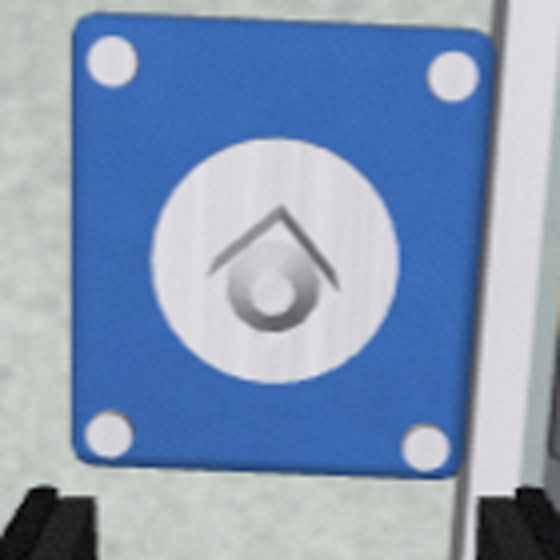

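```bash
python3 - <<'E'
from h import *
w=np.load("w5.npy",allow_pickle=True).item()
C=lambda u,v:((u+.5)/4-.5+210,(v+.5)/4-.5+113)
P=lambda q,z:onz(w,C(*q),z)[:2]
print("cam",(-w["R"].T@w["t"]).round(3)); k,l,q=P((282,204),.088),P((207,274),.088),P((340,291),.088)
print("shoulder",P((276,260),.088),"top",P((272,293),.124))
for a,b in((k,l),(k,q)): d=b-a; print("edge",np.linalg.norm(d),np.degrees(np.arctan2(d[1],d[0])))
print("centre from edges",(l+q)/2)
B=[P(x,.082) for x in((112,62),(452,77),(426,448),(108,435))]; m=sum(B)/4; print("bolts",np.round(B,4).tolist(),m)
d=B[0]-B[3]; print("housing x yaw",np.degrees(np.arctan2(d[1],d[0]))); d=B[1]-B[2]; print(np.degrees(np.arctan2(d[1],d[0]))); d=B[3]-B[2]; print(np.degrees(np.arctan2(d[1],d[0]))-90)
# dark face segmentation lines
im=cv2.cvtColor(w["color"],cv2.COLOR_RGB2GRAY)[155:195,255:300]; print(im[5:32,5:42:2])
# crank again, in the fresh top
E
```

```text
cam [0.584 0.212 0.349]
shoulder [0.54527303 0.21672343] top [0.54468323 0.21710768]
edge 0.021537758047935198 129.85646510215187
edge 0.021975536586855787 -149.26782246231048
centre from edges [0.54053636 0.2174904 ]
bolts [[0.5873, 0.2484], [0.5806, 0.1783], [0.5006, 0.1858], [0.5073, 0.2563]] [0.54393454 0.217209  ]
housing x yaw -5.594153411343631
-5.3325871981276105
-5.43444171300483
[[221 217 218 215 218 218 220 219 217 212 212 218 216 214 218 221 217 213
  214]
 [221 216 216 217 216 217 221 216 216 210 214 215 214 211 218 220 218 212
  215]
 [221 217 215 219 219 218 220 217 216 212 213 216 213 210 218 221 219 213
  215]
 [222 218 216 216 217 217 221 216 214 213 212 216 211 212 218 219 217 213
  214]
 [221 214 217 216 218 217 221 216 216 210 169 216 214 211 219 219 218 213
  214]
 [222 215 218 216 217 217 220 216 217 179 135 208 213 211 217 219 218 214
  213]
 [222 213 216 216 217 217 220 216 204 147 122 179 212 212 219 218 215 211
  213]
 [220 214 216 216 217 218 220 215 169 143 121 131 212 213 217 221 217 213
  212]
 [221 216 216 215 218 217 221 198 147 151 171 106 185 211 21
[... 779 characters left out ...]
 205 205 208 205 194 185 178 155 106 195 211
  214]
 [220 197 150 210 197 196 202 204 209 209 198 190 181 176 178 104 153 212
  214]
 [220 183 187 212 193 195 198 205 210 210 196 186 174 172 181 144 119 212
  214]
 [220 180 216 211 189 191 197 205 214 212 197 179 169 167 171 192 105 197
  215]
 [219 204 216 207 183 190 194 208 216 212 206 175 165 163 159 199 121 187
  214]
 [219 216 216 211 175 186 194 210 212 211 209 190 158 157 151 197 166 173
  214]
 [219 216 219 205 173 178 194 215 210 208 212 200 150 148 149 200 202 167
  214]
 [220 212 221 200 170 173 191 212 210 208 213 211 143 143 142 205 214 177
  213]
 [220 214 218 201 166 170 186 208 210 213 212 211 141 136 135 208 217 215
  212]]
```

```bash
python3 - <<'E'
from h import *
w=np.load("w5.npy",allow_pickle=True).item()
L=[(278,165),(275.8,167),(273,169),(270.8,171),(268,173),(265.4,175),(263.1,177)]
Rr=[(282,166),(284.1,168),(285.9,171),(288.4,173),(290,176),(292,178),(294.3,181)]
ln=[]
for Q in(L,Rr):
    p=np.array([onz(w,q,.088)[:2] for q in Q],np.float32); f=cv2.fitLine(p,cv2.DIST_L2,0,.01,.01).ravel(); ln.append(f)
    print(np.degrees(np.arctan2(f[1],f[0]))%90)
a,b=ln; s=np.linalg.solve(np.stack([a[:2],-b[:2]],1),b[2:]-a[2:]); k=a[2:]+a[:2]*s[0]; print("corner",k)
ly=np.radians(36); 
u=-a[:2]*np.sign(a[:2]@[1,0])*1; v=-b[:2]*np.sign(b[:2]@[1,0])
print("centre",k+9e-3*(u+v))
s=r.read_state(); 
E
```

```text
35.28101
36.07875
corner [0.55703974 0.2148377 ]
centre [0.54456758 0.21688459]
```

Spindle centre is (0.5445, 0.2168), with square yaw about 35.7° mod 90. Now to the crank.

```bash
python3 -m crank '[{"claw":-1,"dx":-0.15,"dy":1,"dz":0,"ax":0,"ay":0,"az":0},{"claw":-1,"dx":-0.15,"dy":1,"dz":0,"ax":0,"ay":0,"az":0},{"claw":-1,"dx":-0.15,"dy":1,"dz":0,"ax":0,"ay":0,"az":0},{"claw":-1,"dx":-0.15,"dy":1,"dz":0,"ax":0,"ay":0,"az":0},{"claw":-1,"dx":-0.15,"dy":1,"dz":0,"ax":0,"ay":0,"az":0},{"claw":-1,"dx":-0.15,"dy":1,"dz":0,"ax":0,"ay":0,"az":0},{"claw":-1,"dx":-0.15,"dy":1,"dz":0,"ax":0,"ay":0,"az":0},{"claw":-1,"dx":-0.15,"dy":1,"dz":0,"ax":0,"ay":0,"az":0}]' 
python3 -m crank '[{"claw":-1,"dx":-0.15,"dy":1,"dz":0,"ax":0,"ay":0,"az":0},{"claw":-1,"dx":-0.15,"dy":1,"dz":0,"ax":0,"ay":0,"az":0},{"claw":-1,"dx":-0.15,"dy":1,"dz":0,"ax":0,"ay":0,"az":0},{"claw":-1,"dx":-0.15,"dy":1,"dz":0,"ax":0,"ay":0,"az":0},{"claw":-1,"dx":-0.15,"dy":1,"dz":0,"ax":0,"ay":0,"az":0},{"claw":-1,"dx":-0.15,"dy":1,"dz":0,"ax":0,"ay":0,"az":0},{"claw":-1,"dx":-0.15,"dy":1,"dz":0,"ax":0,"ay":0,"az":0},{"claw":-1,"dx":-0.15,"dy":1,"dz":0,"ax":0,"ay":0,"az":0}]' 
python3 -m crank '[{"claw":-1,"dx":-0.15,"dy":1,"dz":0,"ax":0,"ay":0,"az":0},{"claw":-1,"dx":-0.15,"dy":1,"dz":0,"ax":0,"ay":0,"az":0},{"claw":-1,"dx":-0.15,"dy":1,"dz":0,"ax":0,"ay":0,"az":0},{"claw":-1,"dx":-0.15,"dy":0.9,"dz":0,"ax":0,"ay":0,"az":0},{"claw":-1,"dx":0,"dy":0,"dz":0,"ax":0,"ay":0,"az":-1},{"claw":-1,"dx":0,"dy":0,"dz":0,"ax":0,"ay":0,"az":-1},{"claw":-1,"dx":0,"dy":0,"dz":0,"ax":0,"ay":0,"az":-0.1},{"claw":-1,"dx":0,"dy":0,"dz":0,"ax":0,"ay":0,"az":0}]' 
python3 - <<'E'
from h import *
s=st();print(np.array(s["joint_positions"]).round(3))
w=cam("wrist"); np.save("w6.npy",w,allow_pickle=True); save(w,"w6",(140,0,420,240),2.5)
print(proj(w,[[.459,-.362,.058],[.533,-.35,.102]]))
E
```

```text
time: 9.23
ee_pos: [0.4662, -0.0302, 0.199]
eef_rot: [1.0, -0.031, 0.0, 0.0]
ft_force: [1.3, 0.2, -0.6]
width: 0.0862
grip_force: 0.0
time: 9.9
ee_pos: [0.4153, -0.2673, 0.199]
eef_rot: [1.0, -0.031, 0.0, 0.0]
ft_force: [0.6, 0.0, -0.2]
width: 0.0869
grip_force: 0.0
time: 10.57
ee_pos: [0.3909, -0.3812, 0.1988]
eef_rot: [0.997, 0.078, -0.0, -0.0]
ft_force: [-0.1, 0.4, -0.7]
width: 0.0868
grip_force: 0.0
t 10.57 p [ 0.3909 -0.3812  0.1988] x [ 0.988  0.156 -0.   ] y [ 0.156 -0.988 -0.   ] z [-0.  0. -1.] F [-0.1  0.4 -0.7] w 0.0868 g 0.0
[ 0.896  0.194 -0.234  1.71   0.047  1.243 -0.762]
[[271.60296737 127.3152274 ]
 [268.6822082   18.21479344]]
```

View pics/w6.png

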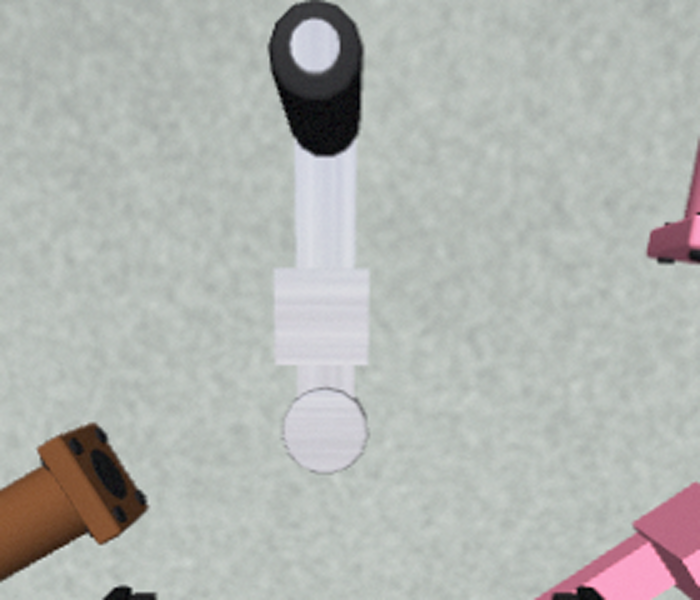

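The picture shows the steel crank: boss top centred at (322,317), pin top at (315,46), bar straight up the image. Nothing else is under the gripper's reach.

```bash
python3 - <<'E'
from h import *
w=np.load("w6.npy",allow_pickle=True).item()
C=lambda u,v:((u+.5)/2.5-.5+140,(v+.5)/2.5-.5)
b=onz(w,C(321.5,317),.058);p=onz(w,C(315,46),.102);tl=onz(w,C(325,430),.026)
print(b,p,tl,np.linalg.norm((p-b)[:2]),np.linalg.norm((b-tl)[:2]),[np.degrees(np.arctan2(*(x)[1::-1])) for x in(p-b,b-tl,p-tl)])
s=r.read_state();R=Ro.from_quat(s["eef_rot"]).as_matrix();print(R.T@(b-[0,0,.022]-s["ee_pos"])/.03)
E
```

```text
[ 0.45924022 -0.35896019  0.058     ] [ 0.53274434 -0.34790035  0.102     ] [ 0.41479578 -0.3657465   0.026     ] 0.07433152570018077 0.04495955972490444 [np.float64(8.556849595464882), np.float64(8.681547415266918), np.float64(8.603846891012505)]
[ 2.35430231 -0.37488255  5.42877184]
```

```bash
python3 -m crank '[{"claw":-1,"dx":0.8,"dy":-0.125,"dz":0,"ax":0,"ay":0,"az":0},{"claw":-1,"dx":0.8,"dy":-0.125,"dz":0,"ax":0,"ay":0,"az":0},{"claw":-1,"dx":0.75,"dy":-0.125,"dz":0.4,"ax":0,"ay":0,"az":0.05},{"claw":-1,"dx":0,"dy":0,"dz":1,"ax":0,"ay":0,"az":0},{"claw":-1,"dx":0,"dy":0,"dz":1,"ax":0,"ay":0,"az":0},{"claw":-1,"dx":0,"dy":0,"dz":1,"ax":0,"ay":0,"az":0},{"claw":-1,"dx":0,"dy":0,"dz":1,"ax":0,"ay":0,"az":0},{"claw":-1,"dx":0,"dy":0,"dz":0,"ax":0,"ay":0,"az":0}]' 
python3 -m crank '[{"claw":-1,"dx":0,"dy":0,"dz":1,"ax":0,"ay":0,"az":0},{"claw":1,"dx":0,"dy":0,"dz":0,"ax":0,"ay":0,"az":0},{"claw":1,"dx":0,"dy":0,"dz":0,"ax":0,"ay":0,"az":0},{"claw":1,"dx":0,"dy":0,"dz":0,"ax":0,"ay":0,"az":0},{"claw":1,"dx":0,"dy":0,"dz":0,"ax":0,"ay":0,"az":0},{"claw":1,"dx":0,"dy":0,"dz":0,"ax":0,"ay":0,"az":0},{"claw":1,"dx":0,"dy":0,"dz":0,"ax":0,"ay":0,"az":0},{"claw":1,"dx":0,"dy":0,"dz":0,"ax":0,"ay":0,"az":0}]' 50
python3 -m crank '[{"claw":1,"dx":0,"dy":0,"dz":0,"ax":0,"ay":0,"az":0},{"claw":1,"dx":0,"dy":0,"dz":0,"ax":0,"ay":0,"az":0},{"claw":1,"dx":0,"dy":0,"dz":0,"ax":0,"ay":0,"az":0},{"claw":1,"dx":0,"dy":0,"dz":0,"ax":0,"ay":0,"az":0},{"claw":1,"dx":0,"dy":0,"dz":0,"ax":0,"ay":0,"az":0},{"claw":1,"dx":0,"dy":0,"dz":0,"ax":0,"ay":0,"az":0}]' 50
```

```text
time: 11.28
ee_pos: [0.4563, -0.3563, 0.0612]
eef_rot: [0.997, 0.076, -0.003, -0.003]
ft_force: [-0.9, 1.4, -0.0]
width: 0.087
grip_force: 0.0
time: 11.95
ee_pos: [0.4597, -0.3588, 0.0375]
eef_rot: [0.997, 0.077, 0.0, 0.0]
ft_force: [0.1, 0.4, -0.1]
width: 0.0483
grip_force: 0.0
time: 12.45
ee_pos: [0.4595, -0.3586, 0.0369]
eef_rot: [0.997, 0.077, 0.0, 0.0]
ft_force: [-1.3, 1.5, 3.0]
width: 0.0335
grip_force: 50.0
```

```bash
python3 -m crank '[{"claw":1,"dx":0,"dy":0,"dz":-0.4,"ax":0,"ay":0,"az":0},{"claw":1,"dx":0,"dy":0,"dz":-0.8,"ax":0,"ay":0,"az":0},{"claw":1,"dx":0,"dy":0,"dz":-1,"ax":0,"ay":0,"az":0},{"claw":1,"dx":0,"dy":0,"dz":-1,"ax":0,"ay":0,"az":0},{"claw":1,"dx":0,"dy":0,"dz":-1,"ax":0,"ay":0,"az":0},{"claw":1,"dx":0,"dy":0,"dz":-1,"ax":0,"ay":0,"az":0},{"claw":1,"dx":0,"dy":0,"dz":-0.6,"ax":0,"ay":0,"az":0},{"claw":1,"dx":0,"dy":0,"dz":0,"ax":0,"ay":0,"az":0}]'
python3 -m crank '[{"claw":1,"dx":0.2,"dy":-0.6,"dz":0,"ax":0,"ay":0,"az":0},{"claw":1,"dx":0.28,"dy":-0.9,"dz":0,"ax":0,"ay":0,"az":0},{"claw":1,"dx":0.28,"dy":-0.9,"dz":0,"ax":0,"ay":0,"az":0},{"claw":1,"dx":0.28,"dy":-0.9,"dz":0,"ax":0,"ay":0,"az":0},{"claw":1,"dx":0.28,"dy":-0.9,"dz":0,"ax":0,"ay":0,"az":0},{"claw":1,"dx":0.28,"dy":-0.9,"dz":0,"ax":0,"ay":0,"az":0},{"claw":1,"dx":0.28,"dy":-0.9,"dz":0,"ax":0,"ay":0,"az":0},{"claw":1,"dx":0.28,"dy":-0.9,"dz":0,"ax":0,"ay":0,"az":0}]'
python3 -m crank '[{"claw":1,"dx":0.28,"dy":-0.9,"dz":0,"ax":0,"ay":0,"az":0},{"claw":1,"dx":0.28,"dy":-0.9,"dz":0,"ax":0,"ay":0,"az":0},{"claw":1,"dx":0.28,"dy":-0.9,"dz":0,"ax":0,"ay":0,"az":0},{"claw":1,"dx":0.28,"dy":-0.9,"dz":0,"ax":0,"ay":0,"az":0},{"claw":1,"dx":0.28,"dy":-0.9,"dz":0,"ax":0,"ay":0,"az":0},{"claw":1,"dx":0.28,"dy":-0.9,"dz":0,"ax":0,"ay":0,"az":0},{"claw":1,"dx":0.28,"dy":-0.9,"dz":0,"ax":0,"ay":0,"az":0},{"claw":1,"dx":0.28,"dy":-0.9,"dz":0,"ax":0,"ay":0,"az":0}]'
python3 -m crank '[{"claw":1,"dx":0.28,"dy":-0.9,"dz":0,"ax":0,"ay":0,"az":0},{"claw":1,"dx":0.28,"dy":-0.9,"dz":0,"ax":0,"ay":0,"az":0},{"claw":1,"dx":0.28,"dy":-0.9,"dz":0,"ax":0,"ay":0,"az":-0.6},{"claw":1,"dx":0,"dy":0,"dz":0,"ax":0,"ay":0,"az":-1},{"claw":1,"dx":0,"dy":0,"dz":0,"ax":0,"ay":0,"az":-1},{"claw":1,"dx":0,"dy":0,"dz":0,"ax":0,"ay":0,"az":-1},{"claw":1,"dx":0,"dy":0,"dz":0,"ax":0,"ay":0,"az":-0.8},{"claw":1,"dx":0,"dy":0,"dz":0,"ax":0,"ay":0,"az":0}]'
python3 - <<'E'
from h import *
s=st();R=Ro.from_quat(s["eef_rot"]).as_matrix();print(R.T@(np.array([.5445,.2168,.17])-s["ee_pos"])/.03,np.degrees(np.arctan2(R[1,0],R[0,0])))
E
```

```text
time: 13.12
ee_pos: [0.4609, -0.3594, 0.2155]
eef_rot: [0.997, 0.077, 0.002, 0.002]
ft_force: [0.1, 0.3, -4.1]
width: 0.0336
grip_force: 50.0
time: 13.78
ee_pos: [0.4907, -0.1425, 0.2091]
eef_rot: [0.997, 0.077, -0.001, -0.0]
ft_force: [-0.4, -0.4, -5.1]
width: 0.0339
grip_force: 50.0
time: 14.45
ee_pos: [0.524, 0.0808, 0.2091]
eef_rot: [0.997, 0.077, -0.001, 0.0]
ft_force: [1.4, -0.8, -3.9]
width: 0.0337
grip_force: 50.0
time: 15.12
ee_pos: [0.5365, 0.1633, 0.209]
eef_rot: [0.952, 0.305, -0.001, -0.0]
ft_force: [0.4, 0.3, -5.2]
width: 0.0339
grip_force: 50.0
t 15.12 p [0.5365 0.1633 0.209 ] x [ 0.814  0.58  -0.002] y [ 0.58  -0.814 -0.001] z [-0.003 -0.001 -1.   ] F [ 0.4  0.3 -5.2] w 0.0339 g 49.985165717080235
[ 1.25541699 -1.29575147  1.29887906] 35.48546786786517
```

```bash
python3 -m crank '[{"claw":1,"dx":0.63,"dy":-0.65,"dz":0,"ax":0,"ay":0,"az":0},{"claw":1,"dx":0.63,"dy":-0.65,"dz":0,"ax":0,"ay":0,"az":0},{"claw":1,"dx":0,"dy":0,"dz":0,"ax":0,"ay":0,"az":0},{"claw":1,"dx":0,"dy":0,"dz":0,"ax":0,"ay":0,"az":0},{"claw":1,"dx":0,"dy":0,"dz":0,"ax":0,"ay":0,"az":0}]'
python3 - <<'E'
from h import *
s=st();R=Ro.from_quat(s["eef_rot"]).as_matrix();print(R.T@(np.array([.5445,.2168,.17])-s["ee_pos"])/.03,np.degrees(np.arctan2(R[1,0],R[0,0])))
c=cam("scene"); p=proj(c,[.545,.217,.13])[0].astype(int); s=st()
a=cv2.resize(c["color"][p[1]-45:p[1]+35,p[0]-55:p[0]+55,::-1],None,fx=5,fy=5,interpolation=cv2.INTER_CUBIC)
cv2.imwrite("pics/s7.png",a); print(p)
E
```

```text
time: 15.53
ee_pos: [0.5453, 0.2168, 0.2097]
eef_rot: [0.953, 0.302, -0.001, 0.0]
ft_force: [0.1, -0.6, -4.2]
width: 0.0335
grip_force: 50.0
t 15.53 p [0.5453 0.2168 0.2097] x [ 0.818  0.576 -0.002] y [ 0.576 -0.818 -0.   ] z [-0.001 -0.001 -1.   ] F [ 0.1 -0.6 -4.2] w 0.0335 g 49.98654317110777
[-0.01965362 -0.01692772  1.32264439] 35.13680739419302
t 15.58 p [0.5456 0.2163 0.2099] x [ 0.818  0.575 -0.002] y [ 0.575 -0.818  0.   ] z [-0.001 -0.001 -1.   ] F [ 0.5  0.5 -4.5] w 0.0338 g 49.98664769344032
[319 250]
```

```bash
python3 -m crank '[{"claw":1,"dx":0,"dy":0,"dz":0.5,"ax":0,"ay":0,"az":0},{"claw":1,"dx":0,"dy":0,"dz":0.6,"ax":0,"ay":0,"az":0},{"claw":1,"dx":0,"dy":0,"dz":0.4,"ax":0,"ay":0,"az":0},{"claw":1,"dx":0,"dy":0,"dz":0.2,"ax":0,"ay":0,"az":0},{"claw":1,"dx":0,"dy":0,"dz":0.2,"ax":0,"ay":0,"az":0},{"claw":1,"dx":0,"dy":0,"dz":0,"ax":0,"ay":0,"az":0}]'
```

```text
time: 16.08
ee_pos: [0.5457, 0.217, 0.1532]
eef_rot: [0.953, 0.302, -0.0, 0.0]
ft_force: [-0.6, -0.6, -4.4]
width: 0.0335
grip_force: 50.0
```

```bash
python3 -m crank '[{"claw":1,"dx":0,"dy":0,"dz":0.15,"ax":0,"ay":0,"az":0},{"claw":1,"dx":0,"dy":0,"dz":0.15,"ax":0,"ay":0,"az":0},{"claw":1,"dx":0,"dy":0,"dz":0,"ax":0,"ay":0,"az":0}]'; python3 -m crank '[{"claw":1,"dx":0,"dy":0,"dz":0.15,"ax":0,"ay":0,"az":0},{"claw":1,"dx":0,"dy":0,"dz":0.15,"ax":0,"ay":0,"az":0},{"claw":1,"dx":0,"dy":0,"dz":0,"ax":0,"ay":0,"az":0}]'
```

```text
time: 16.33
ee_pos: [0.5455, 0.2174, 0.1441]
eef_rot: [0.953, 0.303, -0.0, -0.0]
ft_force: [-0.1, 0.3, -4.7]
width: 0.0338
grip_force: 50.0
time: 16.58
ee_pos: [0.5453, 0.2173, 0.1347]
eef_rot: [0.953, 0.303, -0.001, -0.0]
ft_force: [-0.3, 1.9, -5.9]
width: 0.0337
grip_force: 50.0
```

```bash
python3 -m crank '[{"claw":1,"dx":0,"dy":0,"dz":0.12,"ax":0,"ay":0,"az":0},{"claw":1,"dx":0,"dy":0,"dz":0.1,"ax":0,"ay":0,"az":0},{"claw":1,"dx":0,"dy":0,"dz":0,"ax":0,"ay":0,"az":0}]'; python3 -m crank '[{"claw":1,"dx":0,"dy":0,"dz":0.08,"ax":0,"ay":0,"az":0},{"claw":1,"dx":0,"dy":0,"dz":0,"ax":0,"ay":0,"az":0}]'
```

```text
time: 16.83
ee_pos: [0.5455, 0.2174, 0.1285]
eef_rot: [0.953, 0.303, -0.0, -0.0]
ft_force: [-2.8, 2.3, -5.8]
width: 0.0335
grip_force: 50.0
time: 17.0
ee_pos: [0.5456, 0.2175, 0.1264]
eef_rot: [0.953, 0.303, -0.0, -0.0]
ft_force: [-1.0, 3.7, -6.3]
width: 0.0335
grip_force: 50.0
```

```bash
python3 -m crank '[{"claw":1,"dx":0,"dy":0,"dz":0.05,"ax":0,"ay":0,"az":0},{"claw":1,"dx":0,"dy":0,"dz":0,"ax":0,"ay":0,"az":0}]'; python3 -m crank '[{"claw":-0.3,"dx":0,"dy":0,"dz":0,"ax":0,"ay":0,"az":0},{"claw":-0.3,"dx":0,"dy":0,"dz":0,"ax":0,"ay":0,"az":0},{"claw":-0.3,"dx":0,"dy":0,"dz":0,"ax":0,"ay":0,"az":0},{"claw":-0.3,"dx":0,"dy":0,"dz":0,"ax":0,"ay":0,"az":0},{"claw":-0.3,"dx":0,"dy":0,"dz":0,"ax":0,"ay":0,"az":0},{"claw":-0.3,"dx":0,"dy":0,"dz":0,"ax":0,"ay":0,"az":0},{"claw":-0.3,"dx":0,"dy":0,"dz":0,"ax":0,"ay":0,"az":0},{"claw":-0.3,"dx":0,"dy":0,"dz":0,"ax":0,"ay":0,"az":0}]'
```

```text
time: 17.17
ee_pos: [0.5457, 0.2175, 0.1251]
eef_rot: [0.953, 0.303, 0.0, -0.0]
ft_force: [-1.2, 3.8, -4.5]
width: 0.0338
grip_force: 50.0
time: 17.83
ee_pos: [0.5458, 0.2172, 0.1253]
eef_rot: [0.953, 0.303, 0.0, 0.0]
ft_force: [0.0, -0.1, -0.8]
width: 0.0566
grip_force: 0.0
```

```bash
python3 -m crank '[{"claw":-0.3,"dx":0,"dy":0,"dz":-0.4,"ax":0,"ay":0,"az":0},{"claw":-0.3,"dx":0,"dy":0,"dz":-0.8,"ax":0,"ay":0,"az":0},{"claw":-0.3,"dx":0,"dy":0,"dz":-1,"ax":0,"ay":0,"az":0},{"claw":-0.3,"dx":0,"dy":0,"dz":-1,"ax":0,"ay":0,"az":0},{"claw":-0.3,"dx":-0.7,"dy":0,"dz":-0.6,"ax":0,"ay":0,"az":0},{"claw":-0.3,"dx":-0.7,"dy":0,"dz":0,"ax":0,"ay":0,"az":0},{"claw":-0.3,"dx":0,"dy":0,"dz":0,"ax":0,"ay":0,"az":0}]'
python3 - <<'E'
from h import *
st();w=cam("wrist");np.save("w8.npy",w,allow_pickle=True);c=cam("scene");np.save("s8.npy",c,allow_pickle=True)
X=[[.545,.217,.146],[.6058,.2606,.190]]
pw,ps=proj(w,X),proj(c,X);print(pw,ps)
p=ps.mean(0).astype(int);print(p)
a=cv2.resize(w["color"][0:240,140:420,::-1],None,fx=1.7,fy=1.7); b=cv2.resize(c["color"][p[1]-20:p[1]+28,p[0]-28:p[0]+28,::-1],(476,408))[:192]
b=cv2.resize(c["color"][p[1]-30:p[1]+25,p[0]-28:p[0]+28,::-1],(324,318),interpolation=cv2.INTER_CUBIC); b=cv2.copyMakeBorder(b,0,408-318,0,0,0)
cv2.imwrite("pics/c8.png",np.hstack([a,b]))
E
```

```text
time: 18.42
ee_pos: [0.5102, 0.1921, 0.2417]
eef_rot: [0.953, 0.303, 0.001, 0.001]
ft_force: [-0.4, 0.5, -0.2]
width: 0.0566
grip_force: 0.0
t 18.42 p [0.5102 0.1921 0.2417] x [0.817 0.577 0.002] y [ 0.577 -0.817  0.002] z [ 0.003 -0.001 -1.   ] F [-0.4  0.5 -0.2] w 0.0566 g 0.0
[[279.28266    163.04778779]
 [278.04457013  43.33056084]] [[319.90632958 248.10010734]
 [311.6449923  262.25592111]]
[315 255]
```

View pics/c8.png

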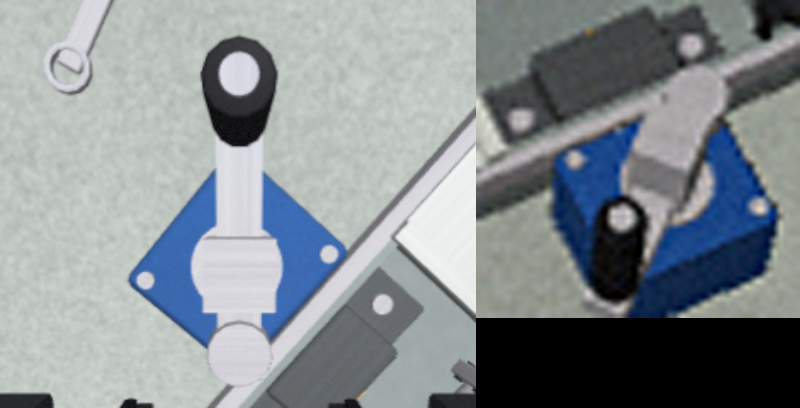

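The crank sits on the shoulder at the expected pixels: left panel boss (239,275) and pin (239,73), wrench well clear at upper left. Now take the sleeve.

```bash
python3 -m crank '[{"claw":-0.3,"dx":0.98,"dy":0,"dz":0,"ax":0,"ay":0,"az":0},{"claw":-0.3,"dx":0.98,"dy":0,"dz":0,"ax":0,"ay":0,"az":0},{"claw":-0.3,"dx":0.98,"dy":0,"dz":0,"ax":0,"ay":0,"az":0},{"claw":-0.3,"dx":0.98,"dy":0,"dz":0,"ax":0,"ay":0,"az":0},{"claw":-0.3,"dx":0,"dy":0,"dz":0,"ax":0,"ay":0,"az":0},{"claw":-0.3,"dx":0,"dy":0,"dz":0,"ax":0,"ay":0,"az":0}]' 20
python3 - <<'E'
from h import *
s=st();R=Ro.from_quat(s["eef_rot"]).as_matrix();print(R.T@(np.array([.6063,.2605,.144])-s["ee_pos"])/.03)
E
```

```text
time: 19.02
ee_pos: [0.6077, 0.2623, 0.2375]
eef_rot: [0.953, 0.303, -0.001, -0.001]
ft_force: [0.4, -0.4, -0.2]
width: 0.0566
grip_force: 0.0
t 19.02 p [0.6077 0.2623 0.2375] x [ 0.816  0.578 -0.002] y [ 0.578 -0.816 -0.002] z [-0.003  0.001 -1.   ] F [ 0.4 -0.4 -0.2] w 0.0566 g 0.0
[-0.06777335  0.02975056  3.11811641]
```

```bash
python3 -m crank '[{"claw":-0.3,"dx":-0.07,"dy":0.03,"dz":0.7,"ax":0,"ay":0,"az":0},{"claw":-0.3,"dx":0,"dy":0,"dz":0.8,"ax":0,"ay":0,"az":0},{"claw":-0.3,"dx":0,"dy":0,"dz":0.8,"ax":0,"ay":0,"az":0},{"claw":-0.3,"dx":0,"dy":0,"dz":0.75,"ax":0,"ay":0,"az":0},{"claw":-0.3,"dx":0,"dy":0,"dz":0,"ax":0,"ay":0,"az":0},{"claw":1,"dx":0,"dy":0,"dz":0,"ax":0,"ay":0,"az":0},{"claw":1,"dx":0,"dy":0,"dz":0,"ax":0,"ay":0,"az":0},{"claw":1,"dx":0,"dy":0,"dz":0,"ax":0,"ay":0,"az":0}]' 20
python3 -m crank '[{"claw":1,"dx":0,"dy":0,"dz":0,"ax":0,"ay":0,"az":0},{"claw":1,"dx":0,"dy":0,"dz":0,"ax":0,"ay":0,"az":0},{"claw":1,"dx":0,"dy":0,"dz":0,"ax":0,"ay":0,"az":0},{"claw":1,"dx":0,"dy":0,"dz":0,"ax":0,"ay":0,"az":0},{"claw":1,"dx":0,"dy":0,"dz":0,"ax":0,"ay":0,"az":0},{"claw":1,"dx":0,"dy":0,"dz":0,"ax":0,"ay":0,"az":0},{"claw":1,"dx":0,"dy":0,"dz":0,"ax":0,"ay":0,"az":0}]' 25
```

```text
time: 19.68
ee_pos: [0.607, 0.2594, 0.1499]
eef_rot: [0.953, 0.303, 0.001, -0.0]
ft_force: [0.1, -0.2, -0.2]
width: 0.0436
grip_force: 0.0
time: 20.27
ee_pos: [0.6068, 0.2593, 0.1484]
eef_rot: [0.953, 0.303, 0.001, -0.0]
ft_force: [1.4, 1.6, 5.3]
width: 0.0277
grip_force: 25.0
```

```bash
python3 -m crank '[{"claw":1,"dx":-0.085,"dy":0.647,"dz":0,"ax":0,"ay":0,"az":0},{"claw":1,"dx":-0.25,"dy":0.603,"dz":0,"ax":0,"ay":0,"az":0},{"claw":1,"dx":0,"dy":0,"dz":0,"ax":0,"ay":0,"az":0}]' 25
cat > b.py <<'E'
from h import *
import sys
s=st();R=Ro.from_quat(s["eef_rot"]).as_matrix();d=(s["ee_pos"]-np.array([.5453,.217,.148]))
l=R.T@d/.03;b=np.degrees(np.arctan2(l[1],l[0]))%360
print("r",np.hypot(*d[:2]).round(4),"beta",b.round(1),"tool F",(R.T@s["ft_force"]).round(1),"dz",l[2].round(2))
t=float(sys.argv[1]);print("corr to beta",t,(2.5*np.cos(np.radians(t))-l[0]).round(3),(2.5*np.sin(np.radians(t))-l[1]).round(3))
E
python3 b.py 30
```

```text
time: 20.52
ee_pos: [0.6191, 0.2207, 0.1477]
eef_rot: [0.953, 0.302, -0.002, -0.001]
ft_force: [-5.9, 0.7, 8.9]
width: 0.0277
grip_force: 25.0
t 20.52 p [0.6191 0.2207 0.1477] x [ 0.818  0.575 -0.003] y [ 0.575 -0.818 -0.002] z [-0.003  0.    -1.   ] F [-5.9  0.7  8.9] w 0.0277 g 25.008534542284906
r 0.0739 beta 32.3 tool F [-4.4 -3.9 -8.9] dz 0.0
corr to beta 30.0 0.082 -0.065
```

```bash
python3 -m crank '[{"claw":1,"dx":-0.397,"dy":0.518,"dz":0,"ax":0,"ay":0,"az":0},{"claw":1,"dx":-0.518,"dy":0.397,"dz":0,"ax":0,"ay":0,"az":0},{"claw":1,"dx":-0.603,"dy":0.25,"dz":0,"ax":0,"ay":0,"az":0},{"claw":1,"dx":-0.647,"dy":0.085,"dz":0,"ax":0,"ay":0,"az":0}]' 25; python3 b.py 90
```

```text
time: 20.85
ee_pos: [0.5879, 0.1566, 0.1481]
eef_rot: [0.953, 0.303, 0.001, -0.002]
ft_force: [-1.1, 12.2, 1.7]
width: 0.0273
grip_force: 25.0
t 20.85 p [0.5879 0.1566 0.1481] x [0.816 0.578 0.003] y [ 0.578 -0.816 -0.003] z [ 0.     0.004 -1.   ] F [-1.1 12.2  1.7] w 0.0273 g 25.00831780023873
r 0.074 beta 90.1 tool F [  6.2 -10.6  -1.7] dz -0.01
corr to beta 90.0 0.006 0.035
```

```bash
python3 -m crank '[{"claw":1,"dx":-0.647,"dy":-0.105,"dz":0,"ax":0,"ay":0,"az":0},{"claw":1,"dx":-0.603,"dy":-0.26,"dz":0,"ax":0,"ay":0,"az":0},{"claw":1,"dx":-0.518,"dy":-0.397,"dz":0,"ax":0,"ay":0,"az":0},{"claw":1,"dx":-0.397,"dy":-0.518,"dz":0,"ax":0,"ay":0,"az":0},{"claw":1,"dx":-0.25,"dy":-0.603,"dz":0,"ax":0,"ay":0,"az":0},{"claw":1,"dx":-0.085,"dy":-0.647,"dz":0,"ax":0,"ay":0,"az":0}]' 25; python3 b.py 180
```

```text
time: 21.35
ee_pos: [0.4834, 0.1715, 0.1483]
eef_rot: [0.953, 0.302, 0.001, 0.001]
ft_force: [5.9, -0.7, 2.4]
width: 0.0278
grip_force: 25.0
t 21.35 p [0.4834 0.1715 0.1483] x [0.818 0.575 0.001] y [ 0.575 -0.818  0.003] z [ 0.002 -0.002 -1.   ] F [ 5.9 -0.7  2.4] w 0.0278 g 25.0021215621382
r 0.0768 beta 178.8 tool F [ 4.4  4.  -2.4] dz -0.01
corr to beta 180.0 0.06 -0.053
```

Tracking well; continue 180→270→360.

```bash
python3 -m crank '[{"claw":1,"dx":0.11,"dy":-0.65,"dz":0,"ax":0,"ay":0,"az":0},{"claw":1,"dx":0.25,"dy":-0.603,"dz":0,"ax":0,"ay":0,"az":0},{"claw":1,"dx":0.397,"dy":-0.518,"dz":0,"ax":0,"ay":0,"az":0},{"claw":1,"dx":0.518,"dy":-0.397,"dz":0,"ax":0,"ay":0,"az":0},{"claw":1,"dx":0.603,"dy":-0.25,"dz":0,"ax":0,"ay":0,"az":0},{"claw":1,"dx":0.647,"dy":-0.085,"dz":0,"ax":0,"ay":0,"az":0}]' 25; python3 b.py 270
```

```text
time: 21.85
ee_pos: [0.5002, 0.2797, 0.1482]
eef_rot: [0.953, 0.304, -0.001, 0.0]
ft_force: [-4.5, -4.5, 9.1]
width: 0.0277
grip_force: 25.0
t 21.85 p [0.5002 0.2797 0.1482] x [ 0.815  0.579 -0.002] y [ 0.579 -0.815  0.   ] z [-0.002 -0.001 -1.   ] F [-4.5 -4.5  9.1] w 0.0277 g 25.0068715098314
r 0.0772 beta 269.7 tool F [-6.3  1.  -9.1] dz -0.01
corr to beta 270.0 0.015 0.075
```

```bash
python3 -m crank '[{"claw":1,"dx":0.647,"dy":0.1,"dz":0,"ax":0,"ay":0,"az":0},{"claw":1,"dx":0.603,"dy":0.26,"dz":0,"ax":0,"ay":0,"az":0},{"claw":1,"dx":0.518,"dy":0.397,"dz":0,"ax":0,"ay":0,"az":0},{"claw":1,"dx":0.397,"dy":0.518,"dz":0,"ax":0,"ay":0,"az":0},{"claw":1,"dx":0.25,"dy":0.603,"dz":0,"ax":0,"ay":0,"az":0},{"claw":1,"dx":0.085,"dy":0.647,"dz":0,"ax":0,"ay":0,"az":0}]' 25; python3 b.py 360
```

```text
time: 22.35
ee_pos: [0.6051, 0.2618, 0.1478]
eef_rot: [0.953, 0.304, -0.002, -0.001]
ft_force: [-13.3, 1.1, 7.5]
width: 0.0276
grip_force: 25.0
t 22.35 p [0.6051 0.2618 0.1478] x [ 0.815  0.58  -0.003] y [ 0.58  -0.815 -0.004] z [-0.004  0.001 -1.   ] F [-13.3   1.1   7.5] w 0.0276 g 25.008837743662298
r 0.0747 beta 358.6 tool F [-10.2  -8.6  -7.4] dz 0.0
corr to beta 360.0 0.01 0.061
```

```bash
python3 -m crank '[{"claw":1,"dx":-0.11,"dy":0.66,"dz":0,"ax":0,"ay":0,"az":0},{"claw":1,"dx":-0.25,"dy":0.603,"dz":0,"ax":0,"ay":0,"az":0},{"claw":1,"dx":-0.397,"dy":0.518,"dz":0,"ax":0,"ay":0,"az":0},{"claw":1,"dx":-0.518,"dy":0.397,"dz":0,"ax":0,"ay":0,"az":0},{"claw":1,"dx":-0.603,"dy":0.25,"dz":0,"ax":0,"ay":0,"az":0},{"claw":1,"dx":-0.647,"dy":0.085,"dz":0,"ax":0,"ay":0,"az":0}]' 25; python3 b.py 90
```

```text
time: 22.85
ee_pos: [0.5879, 0.1564, 0.148]
eef_rot: [0.953, 0.303, 0.001, -0.002]
ft_force: [-2.1, 11.6, 2.1]
width: 0.0277
grip_force: 25.0
t 22.85 p [0.5879 0.1564 0.148 ] x [0.816 0.578 0.003] y [ 0.578 -0.816 -0.004] z [ 0.     0.005 -1.   ] F [-2.1 11.6  2.1] w 0.0277 g 25.010759776923805
r 0.074 beta 90.2 tool F [  5.  -10.7  -2.1] dz -0.01
corr to beta 90.0 0.009 0.032
```

```bash
python3 -m crank '[{"claw":1,"dx":-0.647,"dy":-0.105,"dz":0,"ax":0,"ay":0,"az":0},{"claw":1,"dx":-0.603,"dy":-0.26,"dz":0,"ax":0,"ay":0,"az":0},{"claw":1,"dx":-0.518,"dy":-0.397,"dz":0,"ax":0,"ay":0,"az":0},{"claw":1,"dx":-0.397,"dy":-0.518,"dz":0,"ax":0,"ay":0,"az":0},{"claw":1,"dx":-0.25,"dy":-0.603,"dz":0,"ax":0,"ay":0,"az":0},{"claw":1,"dx":-0.085,"dy":-0.647,"dz":0,"ax":0,"ay":0,"az":0}]' 25; python3 b.py 180
```

```text
time: 23.35
ee_pos: [0.4835, 0.1715, 0.1482]
eef_rot: [0.953, 0.302, 0.001, 0.001]
ft_force: [6.1, -0.9, 2.5]
width: 0.0278
grip_force: 25.0
t 23.35 p [0.4835 0.1715 0.1482] x [0.818 0.575 0.001] y [ 0.575 -0.818  0.003] z [ 0.002 -0.002 -1.   ] F [ 6.1 -0.9  2.5] w 0.0278 g 25.00224388903007
r 0.0768 beta 178.7 tool F [ 4.5  4.3 -2.5] dz -0.01
corr to beta 180.0 0.059 -0.056
```

```bash
python3 -m crank '[{"claw":1,"dx":0.11,"dy":-0.65,"dz":0,"ax":0,"ay":0,"az":0},{"claw":1,"dx":0.25,"dy":-0.603,"dz":0,"ax":0,"ay":0,"az":0},{"claw":1,"dx":0.397,"dy":-0.518,"dz":0,"ax":0,"ay":0,"az":0},{"claw":1,"dx":0.518,"dy":-0.397,"dz":0,"ax":0,"ay":0,"az":0},{"claw":1,"dx":0.17,"dy":-0.09,"dz":0,"ax":0,"ay":0,"az":0},{"claw":1,"dx":0,"dy":0,"dz":0,"ax":0,"ay":0,"az":0}]' 25; python3 b.py 252
```

```text
time: 23.85
ee_pos: [0.4795, 0.2544, 0.1474]
eef_rot: [0.953, 0.303, -0.0, -0.0]
ft_force: [-0.3, 0.2, -0.0]
width: 0.0068
grip_force: 0.0
t 23.85 p [0.4795 0.2544 0.1474] x [ 0.816  0.578 -0.   ] y [ 0.578 -0.816 -0.001] z [-0.001  0.001 -1.   ] F [-0.3  0.2 -0. ] w 0.0068 g 0.0
r 0.0757 beta 244.9 tool F [-0.1 -0.4  0. ] dz 0.02
corr to beta 252.0 0.298 -0.094
```

The sleeve slipped out of the fingers (opening 7 mm). I lift clear and look at where things stand.

```bash
python3 -m crank '[{"claw":0.85,"dx":0,"dy":0,"dz":-0.5,"ax":0,"ay":0,"az":0},{"claw":0.85,"dx":0,"dy":0,"dz":-1,"ax":0,"ay":0,"az":0},{"claw":0.85,"dx":0,"dy":0,"dz":-1,"ax":0,"ay":0,"az":0},{"claw":0.85,"dx":0,"dy":0,"dz":-1,"ax":0,"ay":0,"az":0},{"claw":-0.3,"dx":-1,"dy":0,"dz":-0.5,"ax":0,"ay":0,"az":0},{"claw":-0.3,"dx":-1,"dy":0,"dz":0,"ax":0,"ay":0,"az":0},{"claw":-0.3,"dx":-1,"dy":0,"dz":0,"ax":0,"ay":0,"az":0},{"claw":-0.3,"dx":0,"dy":0,"dz":0,"ax":0,"ay":0,"az":0}]'
python3 - <<'E'
from h import *
st()
w=cam("wrist");c=cam("scene");t=cam("top")
for n,k in(("w",w),("s",c),("t",t)): np.save(n+"9.npy",k,allow_pickle=True)
C=np.array([.5453,.217]);psi=np.radians(35.3)
for n,k in(("w",w),("s",c),("t",t)):
    h=k["color"].astype(int); dark=(h.max(2)<45).astype(np.uint8)
    p=proj(k,[*C,.146])[0]; print(n,"boss",p.round(0))
    N,_,S,cen=cv2.connectedComponentsWithStats(dark)
    for i in range(1,N):
        if S[i,4]>15 and np.hypot(*(cen[i]-p))<(200 if n=="w" else 60): print(S[i],cen[i].round(1))
for b in range(150,271,15):
    a=psi-np.radians(b);X=[*(C+.075*np.array([np.cos(a),np.sin(a)])),.15]
    print(b,proj(w,X).round(0),proj(c,X).round(0),proj(t,X).round(0))
E
```

```text
time: 24.52
ee_pos: [0.4026, 0.199, 0.2676]
eef_rot: [0.953, 0.302, -0.001, 0.002]
ft_force: [0.2, 0.2, 0.2]
width: 0.0255
grip_force: 0.0
t 24.52 p [0.4026 0.199  0.2676] x [ 0.817  0.576 -0.002] y [ 0.576 -0.817  0.003] z [ 0.    -0.004 -1.   ] F [0.2 0.2 0.2] w 0.0255 g 0.0
w boss [364.  54.]
[287 120  35  29 128] [303.1 140.3]
[340 232  17  48 163] [348.6 250. ]
[382 232   8  12  27] [385.7 237.6]
[420 232   8  14  31] [424.5 238.4]
[429 232  15  14  54] [434.9 237.4]
[305 235  27  23 412] [315.1 247.4]
[396 235  12  11  43] [401.4 239.8]
[409 235  11  11  30] [415.2 239.7]
[372 237   9  12  24] [376.6 242.9]
[354 239   8  10  20] [358.  244.6]
[362 240  13  14  51] [367.1 246.8]
[377 246  12   8  26] [382.7 249.7]
[396 246   7   8  19] [399.3 249. ]
s boss [320. 248.]
[343 192  13  15  87] [349.5 197.8]
[337 229  10  19 122] [341.2 239. ]
t boss [206. 203.]
[182 208  19  31 100] [191.1 224.6]
150 [[405. 137.]] [[317. 227.]] [[229. 213.]]
165 [[383. 146.]] [[323. 227.]] [[226. 219.]]
180 [[360. 149.]] [[329. 228.]] [[221. 224.]]
195 [[337. 146.]] [[334. 231.]] [[214. 227.]]
210 [[316. 137.]] [[338. 235.]] [[208. 229.]]
225 [[297. 122.]] [[342. 240.]] [[201. 228.]]
240 [[283. 102.]] [[344. 245.]] [[194. 226.]]
255 [[273.  79.]] [[344. 251.]] [[189. 223.]]
270 [[270.  52.]] [[342. 256.]] [[184. 217.]]
```

```bash
python3 - <<'E'
from h import *
w=np.load("w9.npy",allow_pickle=True).item()
C=np.array([.5453,.217]);psi=np.radians(35.3)
h=w["color"].astype(int); g=h.max(2)
dk=(g<75).astype(np.uint8); dk[225:]=0
N,lab,S,cen=cv2.connectedComponentsWithStats(dk)
i=1+np.argmax(S[1:,4]*(np.hypot(cen[1:,0]-303,cen[1:,1]-125)<60)); print(S[i],cen[i])
m=(lab==i).astype(np.uint8); cn,hi=cv2.findContours(m,cv2.RETR_CCOMP,cv2.CHAIN_APPROX_NONE)
for k,c in enumerate(cn):
    if hi[0,k,3]>=0 and cv2.contourArea(c)>30:
        u=c.reshape(-1,2).mean(0);X=onz(w,u,.190);d=X[:2]-C;print("pin",u,X.round(4),np.hypot(*d).round(4),"beta",(35.3-np.degrees(np.arctan2(d[1],d[0])))%360, cv2.boundingRect(c))
x,y=245,75
print(g[60:150:5,250:350:5])
E
```

```text
[287 111  53  38 781] [307.16261204 129.30473752]
pin [306.22222222 129.23809524] [0.4691 0.2229 0.19  ] 0.0764 beta 219.73419555389324 (295, 118, 23, 24)
[[200 190 198 206 209 196 198 197 199 168 179 181 182 182 183 230 208 211
  230 229]
 [202 200 199 204 199 213 188 199 191 172 179 181 179 184 177 231  83  83
  176 228]
 [207 202 184 201 200 204 191 201 169 185 177 180 179 176 158 101  85  90
   84 130]
 [201 196 208 198 202 207 197 161 229 226 177 177 180 180 176 230 234  94
   83  87]
 [201 200 203 201 196 210 210 126 180 229 181 178 181 180 181 232 228 227
  121  85]
 [200 201 200 197 203 203 200  71 119 175 176 177 179 180 226 230 225 225
  227 173]
 [194 196 201 204 199 209 205  67  69 115 175 178 177 205 232 226 225 226
  232 225]
 [204 201 205 207 208 207 205 206  70 162 111 170 178 231 224 226 226 230
  227 211]
 [200 206 200 204 210 203 205 210 209  95 196 104 229 224 227 225 229 227
  195 180]
 [207 206 203 191 205 208 206 201 205 204  94 228 229 225 222 226 228 219
  178 176]
 [195 200 207 202 198 210 206 201 203 197 190 135 138 222 226 229 224 178
  177 174]
 [201 204 206 204 201 196 201 210 203  48  53  57  55  56 213 225 179 179
  177 178]
 [196 191 204 197 194 206 210 198  67  51  57 207 174  56  52  88 144 177
  176 220]
 [205 200 201 200 195 205 203 200  48  50 220 225 221 180  46 214  78 141
  167 220]
 [207 212 206 200 203 205 209 221  46  48 226 220 221 225  47 155  72  75
  140 179]
 [210 204 198 207 202 203 200 225  45  45 221 222 224  79  50 196 201 175
  123 104]
 [201 198 198 204 205 202 202 196 106  43  45  73  50  43  40 203 199 201
  134 219]
 [207 203 197 202 200 197 201 198 208 120  46  45  44  64 199 206 196 146
  207 223]]
```

```bash
python3 - <<'E'
from h import *
e0=(np.array([.6156,.1554])+np.array([.5946,-.0625]))/2; ux=np.array([.995,-.0955]);uy=np.array([.0955,.995])
print(e0)
for n in("s","t"):
    c=np.load(n+"9.npy",allow_pickle=True).item(); g=c["color"].astype(int)
    for off in(-.08,-.04,0,.04,.08):
        row=[]
        for tr in np.arange(.15,.262,.006):
            X=[*(e0-ux*tr+uy*off),.078]; u=np.round(proj(c,X)[0]).astype(int); row.append(int(g[u[1],u[0]].mean()))
        print(n,off,row)
print(np.arange(.15,.262,.006).round(3).tolist())
E
```

```text
[0.6051  0.04645]
s -0.08 [196, 189, 188, 195, 191, 186, 186, 192, 148, 192, 194, 150, 150, 147, 158, 142, 28, 26, 36]
s -0.04 [192, 196, 199, 195, 195, 190, 197, 197, 159, 185, 186, 150, 103, 54, 5, 55, 74, 90, 85]
s 0 [191, 195, 193, 191, 197, 196, 189, 197, 191, 192, 191, 153, 152, 153, 155, 153, 154, 157, 119]
s 0.04 [193, 188, 193, 187, 186, 191, 188, 188, 158, 187, 176, 158, 149, 148, 153, 149, 153, 152, 158]
s 0.08 [178, 184, 189, 191, 191, 184, 187, 190, 155, 196, 196, 149, 151, 151, 153, 152, 150, 159, 151]
t -0.08 [204, 197, 203, 207, 206, 204, 203, 202, 205, 204, 190, 152, 158, 156, 150, 151, 152, 152, 153]
t -0.04 [204, 207, 208, 207, 206, 206, 204, 205, 203, 206, 181, 153, 152, 154, 155, 156, 154, 157, 158]
t 0 [201, 187, 202, 201, 202, 200, 201, 201, 199, 202, 160, 153, 154, 155, 152, 155, 156, 153, 155]
t 0.04 [196, 200, 200, 201, 200, 200, 200, 200, 199, 204, 162, 155, 151, 152, 149, 151, 152, 154, 154]
t 0.08 [49, 50, 51, 48, 88, 208, 201, 200, 202, 207, 181, 150, 150, 156, 153, 152, 155, 150, 156]
[0.15, 0.156, 0.162, 0.168, 0.174, 0.18, 0.186, 0.192, 0.198, 0.204, 0.21, 0.216, 0.222, 0.228, 0.234, 0.24, 0.246, 0.252, 0.258]
```

```bash
python3 -m crank '[{"claw":-0.3,"dx":0.77,"dy":0.21,"dz":0,"ax":0,"ay":0,"az":0},{"claw":-0.3,"dx":0.77,"dy":0.21,"dz":0,"ax":0,"ay":0,"az":0},{"claw":-0.3,"dx":0.77,"dy":0.21,"dz":0,"ax":0,"ay":0,"az":0},{"claw":-0.3,"dx":0,"dy":0,"dz":0,"ax":0,"ay":0,"az":0},{"claw":-0.3,"dx":0,"dy":0,"dz":0,"ax":0,"ay":0,"az":0},{"claw":-0.3,"dx":0,"dy":0,"dz":0,"ax":0,"ay":0,"az":0}]' 50; python3 b.py 220
```

```text
time: 25.17
ee_pos: [0.4733, 0.2266, 0.267]
eef_rot: [0.953, 0.303, -0.001, -0.001]
ft_force: [-0.6, 0.8, 0.5]
width: 0.0563
grip_force: 0.0
t 25.17 p [0.4733 0.2266 0.267 ] x [ 0.816  0.578 -0.001] y [ 0.578 -0.816 -0.002] z [-0.002  0.001 -1.   ] F [-0.6  0.8  0.5] w 0.0563 g 0.0
r 0.0727 beta 222.9 tool F [-0.  -0.9 -0.5] dz -3.96
corr to beta 220.0 -0.135 0.05
```

```bash
python3 -m crank '[{"claw":-0.3,"dx":-0.15,"dy":0.04,"dz":0.5,"ax":0,"ay":0,"az":0},{"claw":-0.3,"dx":0,"dy":0,"dz":0.9,"ax":0,"ay":0,"az":0},{"claw":-0.3,"dx":0,"dy":0,"dz":0.9,"ax":0,"ay":0,"az":0},{"claw":-0.3,"dx":0,"dy":0,"dz":0.9,"ax":0,"ay":0,"az":0},{"claw":-0.3,"dx":0,"dy":0,"dz":0.8,"ax":0,"ay":0,"az":0},{"claw":-0.3,"dx":0,"dy":0,"dz":0,"ax":0,"ay":0,"az":0},{"claw":1,"dx":0,"dy":0,"dz":0,"ax":0,"ay":0,"az":0},{"claw":1,"dx":0,"dy":0,"dz":0,"ax":0,"ay":0,"az":0}]' 50; python3 -m crank '[{"claw":1,"dx":0,"dy":0,"dz":0,"ax":0,"ay":0,"az":0},{"claw":1,"dx":0,"dy":0,"dz":0,"ax":0,"ay":0,"az":0},{"claw":1,"dx":0,"dy":0,"dz":0,"ax":0,"ay":0,"az":0},{"claw":1,"dx":0,"dy":0,"dz":0,"ax":0,"ay":0,"az":0},{"claw":1,"dx":0,"dy":0,"dz":0,"ax":0,"ay":0,"az":0},{"claw":1,"dx":0,"dy":0,"dz":0,"ax":0,"ay":0,"az":0},{"claw":1,"dx":0,"dy":0,"dz":0,"ax":0,"ay":0,"az":0},{"claw":1,"dx":0,"dy":0,"dz":0,"ax":0,"ay":0,"az":0}]'; python3 b.py 224
```

```text
time: 25.83
ee_pos: [0.4711, 0.2229, 0.1494]
eef_rot: [0.953, 0.303, 0.001, 0.0]
ft_force: [-0.9, 0.2, 1.0]
width: 0.0499
grip_force: 0.0
time: 26.5
ee_pos: [0.471, 0.2221, 0.1484]
eef_rot: [0.953, 0.303, 0.0, 0.0]
ft_force: [-1.9, -2.0, 6.0]
width: 0.027
grip_force: 50.0
t 26.5 p [0.471  0.2221 0.1484] x [0.817 0.577 0.   ] y [ 0.577 -0.817  0.001] z [ 0.001 -0.001 -1.   ] F [-1.9 -2.   6. ] w 0.027 g 49.980239840224385
r 0.0744 beta 219.2 tool F [-2.7  0.6 -6. ] dz -0.02
corr to beta 224.0 0.125 -0.17
```

```bash
python3 -m crank '[{"claw":1,"dx":0.11,"dy":-0.13,"dz":0,"ax":0,"ay":0,"az":0},{"claw":1,"dx":0,"dy":0,"dz":0,"ax":0,"ay":0,"az":0},{"claw":1,"dx":0,"dy":0,"dz":0,"ax":0,"ay":0,"az":0}]'; python3 b.py 230
```

```text
time: 26.75
ee_pos: [0.4712, 0.2247, 0.1483]
eef_rot: [0.953, 0.302, -0.001, 0.002]
ft_force: [-6.6, -13.3, 15.2]
width: 0.0272
grip_force: 50.0
t 26.75 p [0.4712 0.2247 0.1483] x [ 0.818  0.576 -0.004] y [ 0.576 -0.818  0.004] z [-0.001 -0.005 -1.   ] F [ -6.6 -13.3  15.2] w 0.0272 g 49.991414160467684
r 0.0745 beta 221.1 tool F [-13.2   7.2 -15.1] dz -0.01
corr to beta 230.0 0.266 -0.284
```

```bash
python3 -m crank '[{"claw":1,"dx":0.13,"dy":-0.14,"dz":0,"ax":0,"ay":0,"az":0},{"claw":1,"dx":0.08,"dy":-0.08,"dz":0,"ax":0,"ay":0,"az":0},{"claw":1,"dx":0,"dy":0,"dz":0,"ax":0,"ay":0,"az":0},{"claw":1,"dx":0,"dy":0,"dz":0,"ax":0,"ay":0,"az":0}]'; python3 b.py 230
python3 - <<'E'
from h import *
e0=np.array([.6051,.04645]); ux=np.array([.995,-.0955]);uy=np.array([.0955,.995])
t0=np.load("top.npy",allow_pickle=True).item(); t1=cam("top")
def prof(c,z,a,b,off):
    g=c["color"].astype(np.float32).mean(2); tr=np.arange(a,b,.001)
    u=proj(c,[[*(e0-ux*x+uy*off),z] for x in tr]).astype(np.float32)
    return tr,cv2.remap(g,u[:,0].copy(),u[:,1].copy(),cv2.INTER_LINEAR).ravel()
for off in(-.06,-.02,.02):
    tr,v=prof(t0,.078,-.02,.03,off); print("t0 cover",off,v[::3].round().astype(int))
    tr,v=prof(t0,.07,.17,.24,off); print("t0 rim",off,v[::3].round().astype(int))
    tr,v=prof(t1,.078,.19,.24,off); print("t1 cover",off,v[::3].round().astype(int))
E
```

```text
time: 27.08
ee_pos: [0.4717, 0.2296, 0.148]
eef_rot: [0.954, 0.301, -0.004, 0.005]
ft_force: [-16.1, -29.6, 28.5]
width: 0.0272
grip_force: 50.0
t 27.08 p [0.4717 0.2296 0.148 ] x [ 0.819  0.574 -0.011] y [ 0.574 -0.819  0.008] z [-0.004 -0.013 -1.   ] F [-16.1 -29.6  28.5] w 0.0272 g 50.036311615258455
r 0.0747 beta 224.8 tool F [-30.5  15.2 -28. ] dz 0.0
corr to beta 230.0 0.161 -0.162
t0 cover -0.06 [207 207 206 206 207 205 205 208 193 118  66 106 137 139 138 138 137]
t0 rim -0.06 [138 139 140 140 140 139 138 138 138 139 137 125 115 138 159 160 158 157
 157 155 153 155 157 158]
t1 cover -0.06 [203 203 204 203 203 204 191 165 156 157 155 156 155 152 152 156 157]
t0 cover -0.02 [202 201 201 201 201 201 203 208 193 110  73 107 134 138 137 137 137]
t0 rim -0.02 [137 137 138 138 137 138 138 138 139 140 136 126 125 148 160 157 155 155
 156 156 157 156 155 152]
t1 cover -0.02 [200 200 199 199 201 204 194 167 155 153 153 155 154 154 156 154 152]
t0 cover 0.02 [202 201 201 201 200 199 201 204 183 112  72 106 137 137 134 133 133]
t0 rim 0.02 [140 141 140 140 140 141 140 140 139 141 139 124 110 147 156 153 151 149
 152 156 153 151 150 152]
t1 cover 0.02 [199 198 198 197 199 201 190 164 151 149 149 150 154 153 150 149 150]
```

Pushing 34 N at the sleeve moves nothing further. The cover's leading edge is flush with the tub's near wall (about 2 mm past its outer face), so the cover is at its shut stop. I relax the push, let go and lift off.

```bash
python3 -m crank '[{"claw":1,"dx":-0.13,"dy":0.14,"dz":0,"ax":0,"ay":0,"az":0},{"claw":1,"dx":-0.13,"dy":0.14,"dz":0,"ax":0,"ay":0,"az":0},{"claw":1,"dx":0,"dy":0,"dz":0,"ax":0,"ay":0,"az":0},{"claw":1,"dx":0,"dy":0,"dz":0,"ax":0,"ay":0,"az":0}]'; python3 b.py 222
```

```text
time: 27.47
ee_pos: [0.4712, 0.2237, 0.1484]
eef_rot: [0.953, 0.302, -0.0, 0.001]
ft_force: [-3.2, -5.7, 9.2]
width: 0.0271
grip_force: 50.0
t 27.47 p [0.4712 0.2237 0.1484] x [ 0.817  0.576 -0.001] y [ 0.576 -0.817  0.002] z [ 0.    -0.002 -1.   ] F [-3.2 -5.7  9.2] w 0.0271 g 49.98696070164442
r 0.0744 beta 220.3 tool F [-5.9  2.8 -9.2] dz -0.01
corr to beta 222.0 0.033 -0.068
```

```bash
python3 -m crank '[{"claw":-0.3,"dx":0,"dy":0,"dz":0,"ax":0,"ay":0,"az":0},{"claw":-0.3,"dx":0,"dy":0,"dz":0,"ax":0,"ay":0,"az":0},{"claw":-0.3,"dx":0,"dy":0,"dz":0,"ax":0,"ay":0,"az":0},{"claw":-0.3,"dx":0,"dy":0,"dz":0,"ax":0,"ay":0,"az":0},{"claw":-0.3,"dx":0,"dy":0,"dz":0,"ax":0,"ay":0,"az":0},{"claw":-0.3,"dx":0,"dy":0,"dz":0,"ax":0,"ay":0,"az":0},{"claw":-0.3,"dx":0,"dy":0,"dz":0,"ax":0,"ay":0,"az":0}]'
python3 -m crank '[{"claw":-0.3,"dx":0,"dy":0,"dz":-0.5,"ax":0,"ay":0,"az":0},{"claw":-0.3,"dx":0,"dy":0,"dz":-1,"ax":0,"ay":0,"az":0},{"claw":-0.3,"dx":0,"dy":0,"dz":-1,"ax":0,"ay":0,"az":0},{"claw":-0.3,"dx":0,"dy":0,"dz":-1,"ax":0,"ay":0,"az":0},{"claw":-0.3,"dx":-1,"dy":0,"dz":-0.5,"ax":0,"ay":0,"az":0},{"claw":-0.3,"dx":-1,"dy":0,"dz":0,"ax":0,"ay":0,"az":0},{"claw":-0.3,"dx":0,"dy":0,"dz":0,"ax":0,"ay":0,"az":0},{"claw":-0.3,"dx":0,"dy":0,"dz":0,"ax":0,"ay":0,"az":0}]'
python3 - <<'E'
from h import *
e0=np.array([.6051,.04645]); ux=np.array([.995,-.0955]);uy=np.array([.0955,.995])
st();t1=cam("top");g=t1["color"].astype(np.float32).mean(2)
u=proj(t1,[[*(e0-ux*x+uy*-.02),.078] for x in np.arange(.19,.24,.003)]).astype(np.float32)
print(cv2.remap(g,u[:,0].copy(),u[:,1].copy(),cv2.INTER_LINEAR).ravel().round())
w=cam("wrist");g=w["color"].astype(int).max(2);dk=(g<75).astype(np.uint8);dk[225:]=0
cn,hi=cv2.findContours(dk,cv2.RETR_CCOMP,cv2.CHAIN_APPROX_NONE)
for k,c in enumerate(cn):
    if hi[0,k,3]>=0 and cv2.contourArea(c)>150: 
        X=onz(w,c.reshape(-1,2).mean(0),.19);d=X[:2]-[.5453,.217];print("pin",X.round(4),np.hypot(*d).round(4),(35.3-np.degrees(np.arctan2(d[1],d[0])))%360)
E
```

```text
time: 28.05
ee_pos: [0.4709, 0.2253, 0.1477]
eef_rot: [0.953, 0.303, -0.0, -0.0]
ft_force: [0.1, -0.3, -0.1]
width: 0.0554
grip_force: 0.0
time: 28.72
ee_pos: [0.4216, 0.1897, 0.2683]
eef_rot: [0.953, 0.302, 0.001, 0.001]
ft_force: [-0.0, 0.5, -0.1]
width: 0.0567
grip_force: 0.0
t 28.72 p [0.4216 0.1897 0.2683] x [0.818 0.576 0.001] y [ 0.576 -0.818  0.003] z [ 0.002 -0.002 -1.   ] F [-0.   0.5 -0.1] w 0.0567 g 0.0
[201. 201. 201. 200. 202. 205. 194. 167. 157. 155. 154. 156. 155. 155.
 156. 155. 153.]
pin [0.4691 0.22   0.19  ] 0.0763 217.57676943859394
```

```bash
python3 -c "
from bench import r
print(r.close_job())"
```

```text
the job is handed in; nothing more can be done
None
```

I laid the pipe flat in the tub, fitted the crank and wound the cover to a hard stop that I take to be fully shut, then handed the job in; no verdict came back. One risk: the sleeve slipped from the grip near that stop, after about 580° of crank turn against the stated 612°, so I re-gripped it, pressed it against the stop, let go and lifted clear.

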